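Push a spare battery pack into the packed charging row

ROBOT

A 6-joint arm with a two-finger parallel gripper is mounted at the origin on the work surface. World frame = base frame: x ahead of the robot, y to its left, z up, the work surface at z = 0. Lengths are in m, angles in degrees, forces in N, time in s.
With the tool pointing down it reaches from about 0.3 to 0.75 m from the base axis. Payload 8.5 kg.
Tool frame: the origin (TCP) lies on the centre line of the jaws, within the pads' length; the fingertips stand 14 mm ahead of it and the grasp point (between the pads) lies 5 mm behind it; z points along the fingers, y is the direction in which the jaws open and shut (so a half turn about z gives the same grasp; the last joint's range is limited). The gripper opens to 85 mm and grips with 20 to 120 N. Pads are 22 mm wide; open, the fingers measure 114 mm over their backs; the gripper's body (76 mm by 85 mm) begins 54 mm behind the grasp point. The pads swing forward as they close: fully open they stand 13 mm farther back than shut.
Start: joints at [-87.68, 21.807, 74.336, -0, 83.858, -12.336], TCP at [0.139, -0.532, 0.245] pointing down, gripper open.
Joint ranges: [-178.18, 178.18], [-50.72, 133.34], [12.68, 142.11], [-81.47, 261.47], [9.98, 163.14], [-165.26, 165.26]. Speed limits (degrees/s): [136.94, 136.94, 180, 180, 180, 180].

INTERFACE

Orientations are given as a 3x3 rotation matrix whose columns are the frame's x, y, z axes.
In Python, from rig import env, optics, order, finder gives the robot as it stands.
- The arm moves only by the tool play_rows, never from a script. Its argument "commands" is a list of rows, each an object of numbers: "grip": the closure, from -1 (fully open) to 1 (shut); "x", "y", "z": the shift along the tool's x, y, z in m; "rx", "ry", "rz": the turn, a rotation vector about the tool's x, y, z in rad. A call has 1 to 12 rows; each row shifts and turns the commanded pose from where the row before left it, along the tool's axes as they then stand; what a row does not reach is not made up. A row lasts 1/8 s, in which the tool goes at most 62.5 mm and 10.7 degrees, less where a joint would pass 70% of its speed; a pose out of reach is approached as far as the arm can. A call is refused whole if a number of a shift passes 0.0625 or a number of a turn 0.188, either way. A call with a gripper value outside its range is refused whole. The fingers move at their own pace and stop on an object; "squeeze" is the grip in N (left out, the last holds). Time passes only in rows, so rows that do not move let the fingers close. It gives the time, the measured TCP pose, the force and the opening at its end, in the units of the state.
- env.observe(): the state, without advancing time (a new reading comes with each control period).
- optics.get_image(name): name is "scene" or "top"; returns a dict with "color" (400x640x3 uint8, blue, green, red), "range_z" (400x640 float32, m along the optical axis (not along the pixel's ray), 0 where there is no reading), "fov_y" (degrees; the focal length in pixels is half the picture's height over the tangent of half this angle, whatever the lens; pixels are square), "cx", "cy" (the principal point, pixels), "dist_coeffs" ([k1, k2, p1, p2, k3] as OpenCV has them; the pictures are not rectified), "cam_to_world" (4x4, takes a point from camera to world coordinates). Camera axes: x right, y down, z forward; pixel columns grow to the right and rows downward; lengths in m; the calibration is good to about 2 mm. A picture is of the moment at which its call begins.
- order.close_job(): hands the job in, once; it reports no verdict.
Trained networks look in the newest picture that a camera, given by its name, has taken for a name from the list of things; names that differ only in an ending like _2 or _b are one class to them, and where a whole thing is asked for, a point or a joint stands for the part that bears it (a point fixed in the world has none). Each returns a list of dicts, best first, with "conf" (0 to 1); they miss things now and then, are a little off and sometimes report something else, mostly with a low value. They report only what shows in the picture. A call takes as long as a camera call.
- finder.boxes_of(camera, thing): "point" ([x, y, z] in m, in world coordinates, good to about 4 mm: the middle of the surface that is visible of it).
The state is a dict: "time_s": time; "q": joint angles; "qvel": joint speeds; "joint_efforts": joint torques, N m; "position": TCP position; "tool_rot": TCP orientation; "ft_force": force on the tool from outside, world axes, zero at the start; "wrist_torque": the same for the moment, N m; "grip_width": finger opening in m.
Only numpy, scipy, OpenCV 4.12 (cv2) and the standard library are available. Lean on these libraries where they do the work, as an engineer would, in place of code of your own. Each camera call takes 0.05 s, during which the arm holds its last target.

TASK

The spare battery pack with the green top is standing on the bench and needs charging: push it upright into the packed charging rack, immediately to the right (as seen from the robot) of the red-topped pack, nudging the packs apart. Push it gently home until it has pressed the brass contact strip at the back in by about 4 mm, without ramming the strip to its end and without tipping the other packs or pulling them out, and leave the other things on the bench alone.

Things in the scene. Friction and masses are not known exactly. Their poses are not given: they have to be found in the camera images.
- rack: charging rack fixed to the bench, front and top open. Origin: on the bench under the row; x points into the rack, away from the robot; y to the left along the row. Slick grey floor 6 mm thick, x -65 to 125 mm, y -100 to 90. Four packs stand side by side, touching, from the left wall to the sprung plate, front ends at about x = -50 mm; their bevelled fronts form V notches. Blue charger body from x = 90, 58 mm high
- bar (a point): middle of the front face of the rack's fixed steel rear bar, which runs along the row at x = 53 mm in the rack's frame, 52 to 62 mm above the bench. It keeps the tall row packs (tops 64 mm above the bench) from being pushed back; the lower spare pack (top at 48 mm when on the rack's floor) passes under it to the brass strip behind
- wall (a point): middle of the inner face of the rack's fixed left wall (aluminium, x -50 to 50 mm in the rack's frame, top 53 mm above the bench); the row leans against it
- plate (a joint): upright aluminium plate at the row's right end (x -40 to 50 mm, 6 mm thick, top 59 mm high), sprung: squeezes the row towards the left wall with about 2 N, and 3.5 N when moved 24 mm. Value: how far it has moved right, m; about 0 at the start, up to 42 mm. When a pack is wedged in, the packs right of it slide aside with this plate. 50 mm right of it stands a fixed rail, 44 mm high
- strip (a joint): brass strip across the rack's back, 112 mm wide, 11 to 41 mm above the bench. Value: how far it is pressed in, m; 0 untouched, end stop 12.5 mm. Gives at about 4 N, plus 0.5 N per mm, on top of the packs' rubbing (2 to 4 N, more if pushed downwards); stays in when let go. Untouched face: 54 to 68 mm along the rack's x, different each time, to be felt for; the other packs stand clear of it
- spare: battery pack with green top, to be put in the row: 120 mm long (x), 24 mm thick (y), 42 mm high, about 0.3 kg, standing on the bench. Origin: centre of its underside; x along its length to its nose, z up. Nose (+x end): over the last 20 mm each side is bevelled by 8 mm, to an upright nose face 8 mm wide. The rest has flat parallel sides and a square rear end
- red_pack: battery pack with red top: 100 mm long (x), 24 mm thick (y), 58 mm high, 0.32 kg, slick plastic, on the rack's floor, axes parallel to the rack's. Origin: centre of its underside. Its front end (-x, towards the robot) is bevelled by 8 mm each side over 20 mm, so two neighbours form a V notch 16 mm wide and 20 mm deep. It is first, second or third from the left wall
- pack_a: battery pack with a blue top like the red one: 100 x 24 x 58 mm, 0.32 kg, same bevelled front and same axes; stands in the row. Origin: centre of its underside
- pack_b: battery pack with a blue top like the red one: 100 x 24 x 58 mm, 0.32 kg, same bevelled front and same axes; stands in the row. Origin: centre of its underside
- pack_c: battery pack with a blue top like the red one: 100 x 24 x 58 mm, 0.32 kg, same bevelled front and same axes; stands in the row. Origin: centre of its underside; always last at the right, against the sprung plate
- tape: bystander: roll of yellow tape lying flat, 90 mm across, 22 mm high. Origin: centre of its underside
- jar: bystander: small jar, 48 mm across, 65 mm high. Origin: centre of its underside
- driver: bystander: screwdriver lying on the bench along its x axis, about 200 mm long, about 30 mm high

How it is judged (in metres and radians):
On the way, in this order (a step that is already met when the one before it is completed fails the run):
1. the spare pack's nose is wedged in right of the red pack (y of spare in the frame of red_pack between -0.034 and -0.012 m and x of spare in the frame of rack above -0.07 m), for 0.1 s.
2. the spare pack is pushed in and the contact strip is pressed in by more than 1.5 mm (y of spare in the frame of red_pack between -0.03 and -0.019 m and value of joint strip above 0.0015 m and x of spare in the frame of rack above -0.008 m), for 0.1 s.
At the end, for the whole second after the job is handed in: Spare at rest on the rack floor, upright (0.1 rad), straight (0.08 rad), centre 19-30 mm right of the red pack's; strip pressed in 1.5-9 mm with the spare home; the other four packs on the rack floor, upright (0.1 rad), at most 15 mm forward or 20 mm back of the row (all of step 2 and value of joint strip below 0.009 m and x of spare in the frame of rack below 0.022 m and z of spare in the frame of rack between 0.003 and 0.01 m and angle between the x axis of spare and the x axis of rack, either way round below 0.08 rad and linear speed of spare below 0.01 m/s and angle between each of red_pack, pack_a, pack_b, pack_c, spare's own z axis and vertical below 0.1 rad and z of red_pack in the frame of rack between 0.003 and 0.01 m and x of red_pack in the frame of rack between -0.015 and 0.02 m and z of pack_a in the frame of rack between 0.003 and 0.01 m and x of pack_a in the frame of rack between -0.015 and 0.02 m and z of pack_b in the frame of rack between 0.003 and 0.01 m and x of pack_b in the frame of rack between -0.015 and 0.02 m and z of pack_c in the frame of rack between 0.003 and 0.01 m and x of pack_c in the frame of rack between -0.015 and 0.02 m); the robot touches nothing.
It fails at once if the contact strip is rammed (pressed in more than 10 mm) (value of joint strip above 0.01 m).
It fails at once if the spare pack presses on the rack or its strip with more than 30 N (contact force between spare and rack above 30 N).
It fails at once if the spare pack presses on another pack with more than 30 N (contact force between spare and red_pack above 30 N or contact force between spare and pack_a above 30 N or contact force between spare and pack_b above 30 N or contact force between spare and pack_c above 30 N).
It fails at once if a pack of the row is tipped by more than 0.3 rad (angle between any of red_pack, pack_a, pack_b, pack_c's own z axis and vertical above 0.3 rad).
It fails at once if a bystander is moved by more than 20 mm (distance of any of tape, jar, driver from where it was at the start of the episode above 0.02 m).
It also fails if it takes over 70 s, if anything falls off the work surface, if the arm or the gripper's body presses on something with over 40 N, if the wrist force passes 120 N, or if a joint passes its speed limit or range.

## Working session

There is one attempt and no reset: what is moved stays moved. The work goes in short steps, Python scripts to look and compute and a tool call to move; the robot and the scene stay as the last step left them, time stands still between calls to the robot, and variables do not carry over. Pictures are saved under pics/ and viewed, and the job is handed in when it is done.

Besides the shell and the picture viewer there is one more tool, called after ">>>" by a JSON object that holds its "fn" and its "kwargs", one argument or row to a line. play_rows: Moves the arm, as the interface text tells. Its arguments: {"type":"object","properties":{"commands":{"type":"array"},"squeeze":{"type":"number"}},"required":["commands"]}

```bash
ls; mkdir -p pics; cat > h.py <<'E'
import numpy as np, cv2, json
from rig import env, optics, order, finder
def K(im):
    H=im["color"].shape[0]; f=H/2/np.tan(np.radians(im["fov_y"]/2))
    return np.array([[f,0,im["cx"]],[0,f,im["cy"]],[0,0,1.]])
def cloud(im):
    k=K(im);h,w=im["range_z"].shape
    u,v=np.meshgrid(np.arange(w),np.arange(h))
    p=cv2.undistortPoints(np.stack([u,v],-1).reshape(-1,1,2).astype(np.float64),k,np.array(im["dist_coeffs"])).reshape(h,w,2)
    z=im["range_z"]; P=np.stack([p[...,0]*z,p[...,1]*z,z],-1).astype(float)
    T=np.array(im["cam_to_world"]); W=P@T[:3,:3].T+T[:3,3]
    W[z==0]=np.nan
    return W
E
python3 - <<'E'
from h import *
s=env.observe(); print({k:np.round(v,3).tolist() for k,v in s.items()})
for n in ["scene","top"]:
    im=optics.get_image(n); cv2.imwrite(f"pics/{n}0.png",im["color"]); print(n,im["fov_y"],np.round(im["cam_to_world"],3).tolist(),im["dist_coeffs"])
    for t in ["spare","red_pack","pack_a","rack","bar","wall","plate","strip","tape","jar","driver"]:
        print(t,[(round(d["conf"],2),np.round(d["point"],3).tolist()) for d in finder.boxes_of(n,t)[:4]])
E
```

```text
pics
{'time_s': 0.0, 'q': [-87.68, 21.841, 74.385, -0.0, 83.857, -12.336], 'qvel': [0.095, -0.001, 0.022, 0.037, -0.054, 0.111], 'joint_efforts': [0.003, -44.846, -23.128, -0.0, 0.005, -0.0], 'position': [0.139, -0.532, 0.245], 'tool_rot': [[0.967, 0.253, -0.0], [0.253, -0.967, 0.001], [0.0, -0.001, -1.0]], 'ft_force': [0.755, -0.047, 0.147], 'wrist_torque': [0.023, 0.019, 0.041], 'grip_width': 0.085}
scene 54.97338160254877 [[-0.049, 0.715, -0.697, 1.198], [0.999, 0.044, -0.026, 0.049], [0.012, -0.697, -0.717, 0.701], [0.0, 0.0, 0.0, 1.0]] [-0.02434075  0.          0.          0.          0.        ]
spare [(0.97, [0.544, 0.285, 0.041])]
red_pack [(0.81, [0.628, -0.017, 0.065])]
pack_a [(0.91, [0.633, -0.037, 0.064]), (0.86, [0.638, -0.068, 0.065]), (0.6, [0.626, 0.01, 0.07]), (0.41, [0.718, -0.05, 0.042])]
rack [(0.88, [0.713, -0.046, 0.04])]
bar [(0.91, [0.716, -0.049, 0.038])]
wall [(0.55, [0.714, -0.047, 0.038])]
plate [(0.41, [0.644, -0.079, 0.057])]
strip [(0.53, [0.68, -0.03, 0.042]), (0.18, [0.629, -0.018, 0.066])]
tape [(0.93, [0.704, 0.231, 0.019]), (0.35, [0.713, -0.046, 0.038])]
jar [(0.6, [0.473, -0.317, 0.044])]
driver [(0.85, [0.606, 0.396, 0.013])]
top 46.853141331923595 [[-0.015, -0.994, 0.104, 0.465], [-1.0, 0.014, -0.013, 0.05], [0.011, -0.104, -0.994, 1.2], [0.0, 0.0, 0.0, 1.0]] [0.01748991 0.         0.         0.         0.        ]
spare []
red_pack [(0.81, [0.612, -0.015, 0.064])]
pack_a [(0.95, [0.615, -0.065, 0.064]), (0.8, [0.616, -0.042, 0.07]), (0.79, [0.616, 0.004, 0.068]), (0.21, [0.622, -0.079, 0.058])]
rack [(0.84, [0.673, -0.047, 0.02]), (0.38, [0.611, -0.016, 0.063])]
bar [(0.93, [0.672, -0.05, 0.023])]
wall [(0.85, [0.673, -0.053, 0.019])]
plate [(0.46, [0.626, -0.081, 0.06])]
strip [(0.43, [0.681, -0.026, 0.04])]
tape []
jar [(0.89, [0.458, -0.317, 0.064])]
driver [(0.79, [0.592, 0.402, 0.025]), (0.2, [0.614, -0.044, 0.066])]
```

View pics/scene0.png

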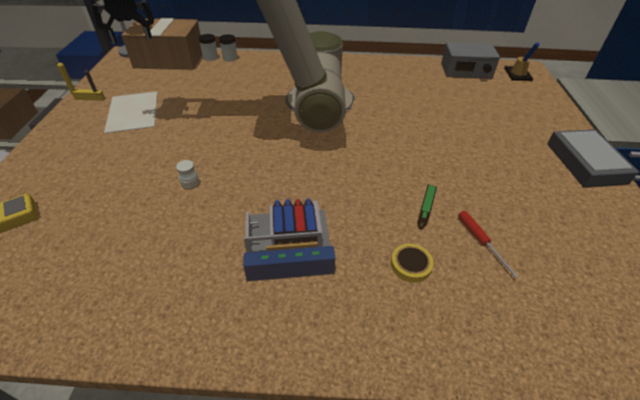

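View pics/top0.png

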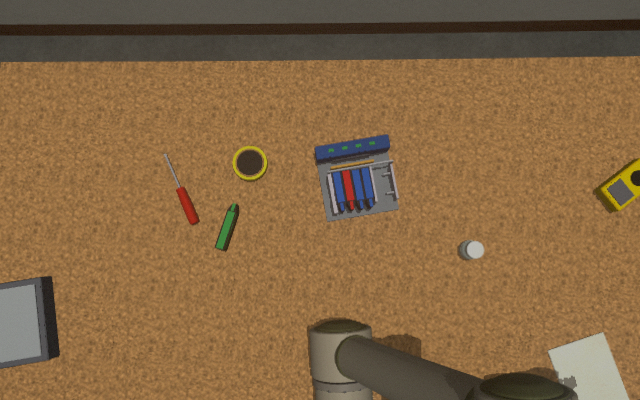

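The scene view shows the rack around (290,235), with the red pack second from the wall side. The spare is at (428,205), nose towards the tape at (412,262). The top view shows the rack at (358,180), the red pack at (348,190) and the spare at (227,227), nose up. Next I'll measure these precisely.

```bash
cat > m.py <<'E'
from h import *
import sys
tag=sys.argv[1]
for n in ["scene","top"]:
    im=optics.get_image(n); W=cloud(im); c=im["color"]; hsv=cv2.cvtColor(c,cv2.COLOR_BGR2HSV)
    k={"scene":(220,180,240,110),"top":(200,120,220,140)}[n]
    x,y,w,h=k; cv2.imwrite(f"pics/{n}{tag}z.png",cv2.resize(c[y:y+h,x:x+w],None,fx=3.4,fy=3.4,interpolation=cv2.INTER_CUBIC))
    H,S,V=[hsv[...,i].astype(int) for i in range(3)]
    xy=W
    roi=lambda x0,x1,y0,y1,z0,z1:(W[...,0]>x0)&(W[...,0]<x1)&(W[...,1]>y0)&(W[...,1]<y1)&(W[...,2]>z0)&(W[...,2]<z1)
    def rep(name,m,zt=True):
        P=W[m]
        if len(P)<5: print(n,name,"few");return
        r=cv2.minAreaRect(P[:,:2].astype(np.float32)*1000)
        e,vv=np.linalg.eigh(np.cov(P[:,:2].T)); v=vv[:,1]; v=v*np.sign(v[0])
        print(n,name,len(P),"mean",np.round(P.mean(0),4),"rect",np.round(r[0],1),np.round(r[1],1),round(r[2],1),"pca",round(np.degrees(np.arctan2(v[1],v[0])),1),"z90",round(np.percentile(P[:,2],90),4))
    g=(H>40)&(H<85)&(S>80)&(V>30)
    rep("green",g&roi(.3,.8,-.3,.5,.03,.06))
    rep("spare_all",roi(.45,.62,.22,.34,.02,.06))
    r=((H<8)|(H>172))&(S>120)
    rep("red",r&roi(.5,.72,-.15,.1,.055,.08))
    b=(H>100)&(H<130)&(S>90)
    rep("blue",b&roi(.5,.675,-.15,.1,.055,.08))
    rep("rb",roi(.5,.67,-.15,.1,.0605,.08))
    rep("chg",b&roi(.66,.85,-.2,.15,.05,.075))
    rep("rack",roi(.45,.85,-.2,.15,.004,.08))
E
python3 m.py 0
```

```text
scene green 342 mean [0.5782 0.2059 0.0465] rect [630.2 133.5] [ 80.2 473. ] 34.0 pca -58.0 z90 0.0585
scene spare_all 396 mean [0.5353 0.2872 0.0402] rect [526.5 290.2] [ 24.6 124. ] 71.4 pca -18.6 z90 0.0435
scene red 295 mean [ 0.6193 -0.0154  0.0642] rect [613.2 -16.3] [97.6 22.7] 9.3 pca 9.1 z90 0.0659
scene blue 712 mean [ 0.6205 -0.0316  0.0644] rect [614.  -27.5] [97.3 90.4] 7.8 pca -84.9 z90 0.0658
scene rb 1387 mean [ 0.6215 -0.0276  0.064 ] rect [616.4 -27.1] [109.4 105.6] 9.2 pca 39.9 z90 0.0656
scene chg 1046 mean [ 0.7227 -0.0301  0.0575] rect [698.3 -32.2] [ 84.  184.3] 9.4 pca -81.2 z90 0.0589
scene rack 5967 mean [ 0.6752 -0.0368  0.0435] rect [645.9 -36.6] [193.4 200.1] 8.9 pca 16.0 z90 0.0643
top green 396 mean [0.5539 0.2358 0.0437] rect [627.2 131. ] [ 78.9 475.4] 33.8 pca -57.1 z90 0.0563
top spare_all 516 mean [0.5227 0.287  0.0393] rect [525.8 287.7] [ 25.4 119.8] 71.6 pca -18.4 z90 0.0437
top red 274 mean [ 0.6146 -0.0182  0.0631] rect [610.7 -18.9] [96.8 19.6] 8.9 pca 9.2 z90 0.0659
top blue 770 mean [ 0.616  -0.0343  0.0634] rect [610.4 -31. ] [97.8 91.9] 7.3 pca -88.3 z90 0.0663
top rb 1285 mean [ 0.6163 -0.0295  0.0635] rect [615.2 -32.1] [106.2 101.7] 8.0 pca 51.1 z90 0.0661
top chg 816 mean [ 0.7175 -0.0313  0.0564] rect [695.5 -34.5] [ 79.7 188.3] 9.0 pca -81.1 z90 0.0594
top rack 4830 mean [ 0.648  -0.0391  0.0418] rect [650.6 -23.3] [397.  348.6] 0.7 pca -0.0 z90 0.0639
```

View zoomed.

View pics/top0z.png

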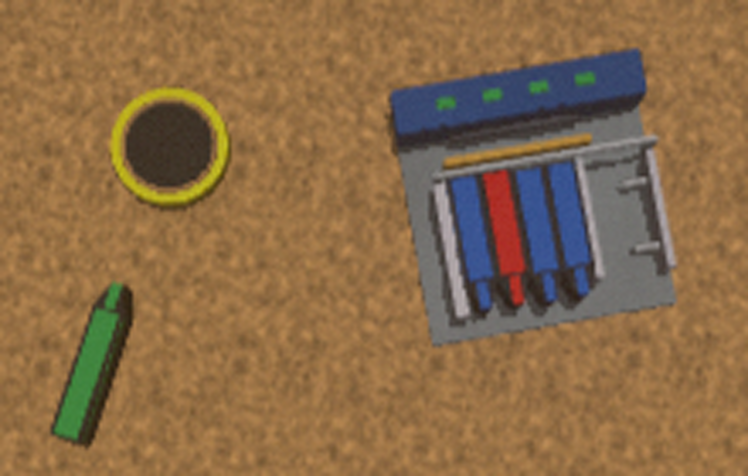

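View pics/scene0z.png

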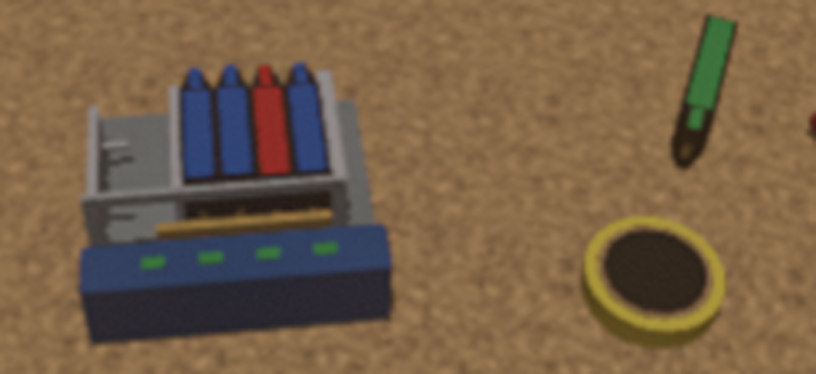

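```bash
cat > plan.py <<'E'
from h import *
# usage plan.plan(target xyz, psi_deg, n, arc)
def plan(pt,psi,n,arc=False,p0=None,psi0=None):
    s=env.observe(); R=np.array(s["tool_rot"]); 
    p=np.array(s["position"]) if p0 is None else np.array(p0)
    a=np.arctan2(R[1,0],R[0,0]) if psi0 is None else np.radians(psi0)
    pt=np.array(pt); d=(np.radians(psi)-a+np.pi)%(2*np.pi)-np.pi
    out=[];cur=p.copy()
    for i in range(1,n+1):
        f=i/n
        if arc:
            r0,r1=np.hypot(*p[:2]),np.hypot(*pt[:2]); t0,t1=np.arctan2(p[1],p[0]),np.arctan2(pt[1],pt[0])
            r=r0+(r1-r0)*f;t=t0+(t1-t0)*f; q=np.array([r*np.cos(t),r*np.sin(t),p[2]+(pt[2]-p[2])*f])
        else: q=p+(pt-p)*f
        w=q-cur
        rz=round(-d/n,3)
        sx=[np.cos(a),np.sin(a)];sy=[np.sin(a),-np.cos(a)]
        row=dict(x=round(w[:2]@sx,3),y=round(w[:2]@sy,3),z=round(-w[2],3),rz=rz)
        cur=cur+np.array([row["x"]*sx[0]+row["y"]*sy[0],row["x"]*sx[1]+row["y"]*sy[1],-row["z"]])
        a-=rz
        out.append(row)
    print(json.dumps(out)); print("end",cur,np.degrees(a))
E
python3 -c "
from plan import *
plan([.482,.304,.15],-18.5,22,True)"
```

```text
[{"x": 0.047, "y": -0.001, "z": 0.004, "rz": 0.026}, {"x": 0.047, "y": -0.006, "z": 0.005, "rz": 0.026}, {"x": 0.045, "y": -0.012, "z": 0.004, "rz": 0.026}, {"x": 0.044, "y": -0.016, "z": 0.004, "rz": 0.026}, {"x": 0.043, "y": -0.022, "z": 0.005, "rz": 0.026}, {"x": 0.039, "y": -0.026, "z": 0.004, "rz": 0.026}, {"x": 0.037, "y": -0.03, "z": 0.004, "rz": 0.026}, {"x": 0.033, "y": -0.034, "z": 0.005, "rz": 0.026}, {"x": 0.029, "y": -0.038, "z": 0.004, "rz": 0.026}, {"x": 0.025, "y": -0.041, "z": 0.004, "rz": 0.026}, {"x": 0.02, "y": -0.043, "z": 0.005, "rz": 0.026}, {"x": 0.015, "y": -0.045, "z": 0.004, "rz": 0.026}, {"x": 0.01, "y": -0.047, "z": 0.004, "rz": 0.026}, {"x": 0.005, "y": -0.048, "z": 0.005, "rz": 0.026}, {"x": -0.001, "y": -0.048, "z": 0.004, "rz": 0.026}, {"x": -0.006, "y": -0.048, "z": 0.004, "rz": 0.026}, {"x": -0.011, "y": -0.047, "z": 0.005, "rz": 0.026}, {"x": -0.017, "y": -0.045, "z": 0.004, "rz": 0.026}, {"x": -0.021, "y": -0.043, "z": 0.004, "rz": 0.026}, {"x": -0.026, "y": -0.041, "z": 0.005, "rz": 0.026}, {"x": -0.031, "y": -0.038, "z": 0.004, "rz": 0.026}, {"x": -0.034, "y": -0.034, "z": 0.004, "rz": 0.026}]
end [0.48208408 0.3038876  0.15030876] -18.117402869309657
```

>>> {"fn": "play_rows", "kwargs": {
  "commands": [
    {"x":0.047,"y":-0.001,"z":0.004,"rz":0.026,"grip":-1},
    {"x":0.047,"y":-0.006,"z":0.005,"rz":0.026},
    {"x":0.045,"y":-0.012,"z":0.004,"rz":0.026},
    {"x":0.044,"y":-0.016,"z":0.004,"rz":0.026},
    {"x":0.043,"y":-0.022,"z":0.005,"rz":0.026},
    {"x":0.039,"y":-0.026,"z":0.004,"rz":0.026},
    {"x":0.037,"y":-0.03,"z":0.004,"rz":0.026},
    {"x":0.033,"y":-0.034,"z":0.005,"rz":0.026},
    {"x":0.029,"y":-0.038,"z":0.004,"rz":0.026},
    {"x":0.025,"y":-0.041,"z":0.004,"rz":0.026},
    {"x":0.02,"y":-0.043,"z":0.005,"rz":0.026}
  ]
}}

```text
invalid input at $.commands[0]: expected keys grip, x, y, z, rx, ry, rz
```

>>> {"fn": "play_rows", "kwargs": {
  "commands": [
    {"x":0.015,"y":-0.045,"z":0.004,"rz":0.026},
    {"x":0.01,"y":-0.047,"z":0.004,"rz":0.026},
    {"x":0.005,"y":-0.048,"z":0.005,"rz":0.026},
    {"x":-0.001,"y":-0.048,"z":0.004,"rz":0.026},
    {"x":-0.006,"y":-0.048,"z":0.004,"rz":0.026},
    {"x":-0.011,"y":-0.047,"z":0.005,"rz":0.026},
    {"x":-0.017,"y":-0.045,"z":0.004,"rz":0.026},
    {"x":-0.021,"y":-0.043,"z":0.004,"rz":0.026},
    {"x":-0.026,"y":-0.041,"z":0.005,"rz":0.026},
    {"x":-0.031,"y":-0.038,"z":0.004,"rz":0.026},
    {"x":-0.034,"y":-0.034,"z":0.004,"rz":0.026},
    {"grip":-1}
  ]
}}

```text
invalid input at $.commands[0]: expected keys grip, x, y, z, rx, ry, rz
```

```bash
python3 -c "
from plan import *
s=env.observe(); print({k:np.round(v,3).tolist() for k,v in s.items()})
plan([.482,.304,.028],-18.5,4)"; python3 m.py 1 | grep -v green
python3 -c "
from plan import *
im=optics.get_image('scene'); cv2.imwrite('pics/s1.png',cv2.resize(im['color'][120:300,220:560],None,fx=2.3,fy=2.3))"
```

```text
{'time_s': 1.3, 'q': [-87.679, 21.807, 74.337, 0.0, 83.859, -12.335], 'qvel': [-0.009, -0.08, 0.103, 0.01, 0.033, 0.08], 'joint_efforts': [-0.001, -44.833, -23.146, -0.0, 0.001, -0.0], 'position': [0.139, -0.532, 0.245], 'tool_rot': [[0.967, 0.253, -0.0], [0.253, -0.967, 0.0], [0.0, -0.0, -1.0]], 'ft_force': [-1.399, -1.511, 0.346], 'wrist_torque': [-0.026, -0.006, -0.006], 'grip_width': 0.086}
[{"x": 0.136, "y": -0.181, "z": 0.054, "rz": 0.145}, {"x": 0.108, "y": -0.198, "z": 0.055, "rz": 0.145}, {"x": 0.079, "y": -0.212, "z": 0.054, "rz": 0.145}, {"x": 0.047, "y": -0.221, "z": 0.054, "rz": 0.145}]
end [0.48223235 0.30443212 0.02830876] -18.575769105414313
scene spare_all 397 mean [0.535  0.2873 0.0402] rect [528.3 289.6] [ 24.6 122.9] 71.5 pca -18.6 z90 0.0435
scene red 294 mean [ 0.619  -0.0155  0.0642] rect [612.5 -16.5] [100.2  22.4] 9.1 pca 8.9 z90 0.0658
scene blue 716 mean [ 0.6206 -0.0317  0.0644] rect [613.9 -27.7] [96.6 90.2] 8.0 pca -85.0 z90 0.0658
scene rb 1397 mean [ 0.6214 -0.0278  0.064 ] rect [617.9 -29.6] [114.  102.4] 13.5 pca 37.7 z90 0.0656
scene chg 1049 mean [ 0.7227 -0.0301  0.0576] rect [698.6 -32.4] [ 84.2 184.1] 9.4 pca -81.2 z90 0.0591
scene rack 5965 mean [ 0.6752 -0.0369  0.0435] rect [650.2 -40.2] [200.9 191.1] 8.5 pca 16.0 z90 0.0643
top spare_all 510 mean [0.5224 0.2871 0.0397] rect [525.8 287.7] [ 25.6 119.4] 71.8 pca -18.3 z90 0.0439
top red 275 mean [ 0.6146 -0.0182  0.0632] rect [610.3 -19. ] [96.6 19.7] 9.2 pca 9.2 z90 0.0659
top blue 766 mean [ 0.616  -0.0343  0.0634] rect [610.7 -31.2] [98.9 91.4] 8.0 pca -87.3 z90 0.0664
top rb 1266 mean [ 0.6165 -0.0298  0.0636] rect [615.2 -31.8] [106.5 102.2] 8.9 pca 53.5 z90 0.0662
top chg 806 mean [ 0.7176 -0.0309  0.0564] rect [695.7 -34.5] [ 78.9 187.6] 8.9 pca -81.0 z90 0.0591
top rack 4806 mean [ 0.6485 -0.0392  0.0421] rect [649.4 -22.9] [341.1 399. ] 89.4 pca -2.9 z90 0.064
```

>>> {"fn": "play_rows", "kwargs": {
  "commands": [
    {"grip":-1,"rx":0,"ry":0,"x":0.047,"y":-0.001,"z":0.004,"rz":0.026},
    {"grip":-1,"rx":0,"ry":0,"x":0.047,"y":-0.006,"z":0.005,"rz":0.026},
    {"grip":-1,"rx":0,"ry":0,"x":0.045,"y":-0.012,"z":0.004,"rz":0.026},
    {"grip":-1,"rx":0,"ry":0,"x":0.044,"y":-0.016,"z":0.004,"rz":0.026},
    {"grip":-1,"rx":0,"ry":0,"x":0.043,"y":-0.022,"z":0.005,"rz":0.026},
    {"grip":-1,"rx":0,"ry":0,"x":0.039,"y":-0.026,"z":0.004,"rz":0.026},
    {"grip":-1,"rx":0,"ry":0,"x":0.037,"y":-0.03,"z":0.004,"rz":0.026},
    {"grip":-1,"rx":0,"ry":0,"x":0.033,"y":-0.034,"z":0.005,"rz":0.026},
    {"grip":-1,"rx":0,"ry":0,"x":0.029,"y":-0.038,"z":0.004,"rz":0.026},
    {"grip":-1,"rx":0,"ry":0,"x":0.025,"y":-0.041,"z":0.004,"rz":0.026},
    {"grip":-1,"rx":0,"ry":0,"x":0.02,"y":-0.043,"z":0.005,"rz":0.026}
  ]
}}

```text
time_s: 2.82
position: [0.522, -0.2043, 0.1972]
tool_rot: [[1.0, -0.031, 0.0], [-0.031, -1.0, -0.0], [0.0, 0.0, -1.0]]
ft_force: [-0.1, -0.3, -0.5]
grip_width: 0.0859
```

>>> {"fn": "play_rows", "kwargs": {
  "commands": [
    {"grip":-1,"rx":0,"ry":0,"x":0.015,"y":-0.045,"z":0.004,"rz":0.026},
    {"grip":-1,"rx":0,"ry":0,"x":0.01,"y":-0.047,"z":0.004,"rz":0.026},
    {"grip":-1,"rx":0,"ry":0,"x":0.005,"y":-0.048,"z":0.005,"rz":0.026},
    {"grip":-1,"rx":0,"ry":0,"x":-0.001,"y":-0.048,"z":0.004,"rz":0.026},
    {"grip":-1,"rx":0,"ry":0,"x":-0.006,"y":-0.048,"z":0.004,"rz":0.026},
    {"grip":-1,"rx":0,"ry":0,"x":-0.011,"y":-0.047,"z":0.005,"rz":0.026},
    {"grip":-1,"rx":0,"ry":0,"x":-0.017,"y":-0.045,"z":0.004,"rz":0.026},
    {"grip":-1,"rx":0,"ry":0,"x":-0.021,"y":-0.043,"z":0.004,"rz":0.026},
    {"grip":-1,"rx":0,"ry":0,"x":-0.026,"y":-0.041,"z":0.005,"rz":0.026},
    {"grip":-1,"rx":0,"ry":0,"x":-0.031,"y":-0.038,"z":0.004,"rz":0.026},
    {"grip":-1,"rx":0,"ry":0,"x":-0.034,"y":-0.034,"z":0.004,"rz":0.026},
    {"grip":-1,"rx":0,"ry":0,"x":0,"y":0,"z":0,"rz":0}
  ]
}}

```text
time_s: 4.32
position: [0.4803, 0.3062, 0.1501]
tool_rot: [[0.952, -0.307, -0.001], [-0.307, -0.952, 0.0], [-0.001, 0.0, -1.0]]
ft_force: [-0.3, 0.0, 0.1]
grip_width: 0.0851
```

```bash
sed -i 's/row=dict(/row=dict(grip=grip,rx=0,ry=0,/; s/psi0=None)/psi0=None,grip=-1)/' plan.py; python3 -c "
from plan import *
s=env.observe(); print({k:np.round(v,3).tolist() for k,v in s.items()})
im=optics.get_image('scene'); cv2.imwrite('pics/s1.png',cv2.resize(im['color'][120:300,220:560],None,fx=2.3,fy=2.3))
plan([.482,.304,.028],-18.5,4)"
```

```text
{'time_s': 4.325, 'q': [20.602, 28.586, 79.756, 0.024, 71.703, 128.486], 'qvel': [-3.675, -0.028, -0.624, -1.0, -0.167, -2.57], 'joint_efforts': [2.469, -48.593, -20.311, 0.224, 0.015, 0.492], 'position': [0.48, 0.306, 0.15], 'tool_rot': [[0.952, -0.307, -0.001], [-0.307, -0.952, 0.0], [-0.001, 0.0, -1.0]], 'ft_force': [-0.291, 0.027, 0.144], 'wrist_torque': [-0.004, -0.022, -0.028], 'grip_width': 0.085}
[{"grip": -1, "rx": 0, "ry": 0, "x": 0.0, "y": 0.0, "z": 0.031, "rz": 0.002}, {"grip": -1, "rx": 0, "ry": 0, "x": 0.0, "y": 0.0, "z": 0.03, "rz": 0.002}, {"grip": -1, "rx": 0, "ry": 0, "x": 0.001, "y": 0.0, "z": 0.031, "rz": 0.002}, {"grip": -1, "rx": 0, "ry": 0, "x": -0.0, "y": 0.001, "z": 0.03, "rz": 0.002}]
end [0.48211902 0.30354916 0.02827585] -18.428882845715773
```

>>> {"fn": "play_rows", "kwargs": {
  "commands": [
    {"grip":-1,"rx":0,"ry":0,"x":0,"y":0,"z":0.03,"rz":0.006},
    {"grip":-1,"rx":0,"ry":0,"x":0,"y":0,"z":0.03,"rz":0},
    {"grip":-1,"rx":0,"ry":0,"x":0,"y":0,"z":0.02,"rz":0},
    {"grip":-1,"rx":0,"ry":0,"x":0,"y":0,"z":0,"rz":0}
  ]
}}

```text
time_s: 4.88
position: [0.4823, 0.3027, 0.0693]
tool_rot: [[0.948, -0.318, -0.002], [-0.318, -0.948, -0.001], [-0.002, 0.002, -1.0]]
ft_force: [0.2, -0.3, 0.4]
grip_width: 0.0856
```

```bash
python3 -c "
from plan import *
im=optics.get_image('top'); cv2.imwrite('pics/t2.png',cv2.resize(im['color'][130:300,150:400],None,fx=3,fy=3))
plan([.482,.304,.028],-18.5,2)
im=optics.get_image('scene'); cv2.imwrite('pics/s2.png',cv2.resize(im['color'][120:300,300:540],None,fx=3,fy=3))"
```

```text
[{"grip": -1, "rx": 0, "ry": 0, "x": -0.001, "y": -0.0, "z": 0.021, "rz": -0.0}, {"grip": -1, "rx": 0, "ry": 0, "x": -0.0, "y": -0.001, "z": 0.021, "rz": -0.0}]
end [0.48213829 0.30431985 0.02845391] -18.527132414925994
```

View pics/s2.png

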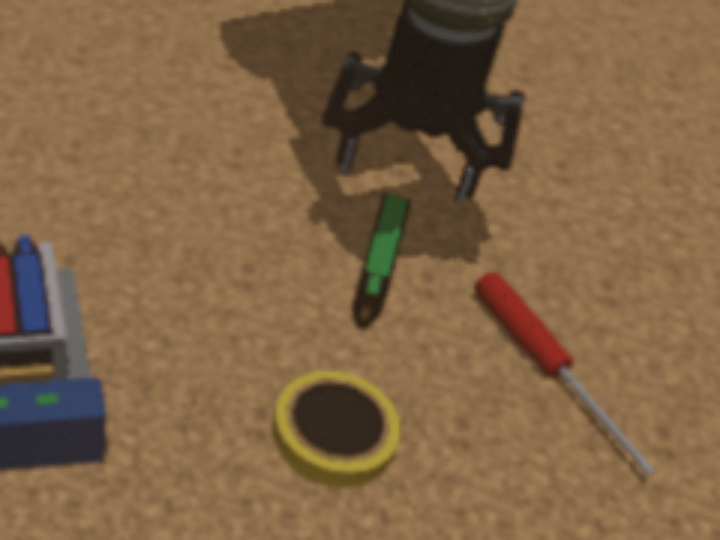

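View pics/t2.png

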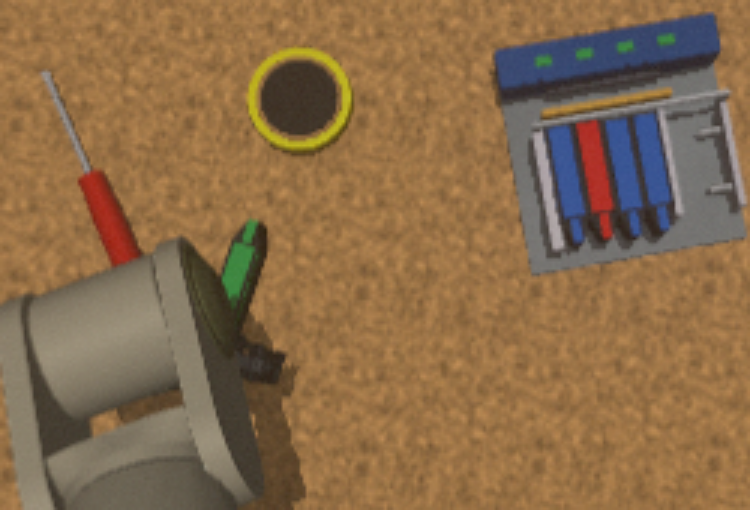

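The fingers straddle the spare's rear end (scene (345,165) and (465,190) in the crop) and are clear of the driver and tape. I'll descend and grip.

>>> {"fn": "play_rows", "kwargs": {
  "commands": [
    {"grip":-1,"rx":0,"ry":0,"x":0,"y":-0.001,"z":0.021,"rz":0},
    {"grip":-1,"rx":0,"ry":0,"x":0,"y":0,"z":0.021,"rz":0},
    {"grip":-1,"rx":0,"ry":0,"x":0,"y":0,"z":0,"rz":0},
    {"grip":0,"rx":0,"ry":0,"x":0,"y":0,"z":0,"rz":0},
    {"grip":0.2,"rx":0,"ry":0,"x":0,"y":0,"z":0,"rz":0},
    {"grip":0.35,"rx":0,"ry":0,"x":0,"y":0,"z":0,"rz":0},
    {"grip":1,"rx":0,"ry":0,"x":0,"y":0,"z":0,"rz":0},
    {"grip":1,"rx":0,"ry":0,"x":0,"y":0,"z":0,"rz":0},
    {"grip":1,"rx":0,"ry":0,"x":0,"y":0,"z":0,"rz":0},
    {"grip":1,"rx":0,"ry":0,"x":0,"y":0,"z":0,"rz":0}
  ],
  "squeeze": 60
}}

```text
time_s: 6.22
position: [0.4826, 0.3049, 0.029]
tool_rot: [[0.949, -0.317, 0.001], [-0.317, -0.949, 0.0], [0.001, -0.001, -1.0]]
ft_force: [-1.0, -1.4, 5.7]
grip_width: 0.0226
```

```bash
python3 m.py 3|grep -v green; python3 -c "
from plan import *
s=env.observe(); print({k:np.round(v,4).tolist() for k,v in s.items()})"
```

```text
scene spare_all 522 mean [0.5252 0.2921 0.0407] rect [522.2 282.2] [ 62.1 120.5] 58.1 pca -19.6 z90 0.0467
scene red 293 mean [ 0.6189 -0.0154  0.0642] rect [611.4 -16.6] [99.9 22.6] 9.0 pca 8.9 z90 0.0657
scene blue 710 mean [ 0.6206 -0.0316  0.0644] rect [613.2 -27.7] [96.2 90.1] 7.9 pca -85.6 z90 0.0658
scene rb 1401 mean [ 0.6213 -0.0278  0.064 ] rect [616.5 -27.2] [110.5 108.3] 7.9 pca 41.6 z90 0.0656
scene chg 1042 mean [ 0.7226 -0.03    0.0575] rect [698.3 -32.1] [ 84.1 184.3] 9.1 pca -81.2 z90 0.0589
scene rack 5971 mean [ 0.6749 -0.037   0.0435] rect [660.  -52.6] [248.3 367.8] 85.7 pca 16.7 z90 0.0643
top spare_all 232 mean [0.551  0.2776 0.0391] rect [548.2 281. ] [25.4 73. ] 70.2 pca -11.5 z90 0.0433
top red 276 mean [ 0.6145 -0.0183  0.0631] rect [610.1 -19.2] [96.1 20.2] 9.6 pca 9.2 z90 0.0659
top blue 767 mean [ 0.6162 -0.0341  0.0632] rect [611.1 -31. ] [97.6 91.9] 7.9 pca -86.7 z90 0.0659
top rb 1259 mean [ 0.6163 -0.0299  0.0635] rect [615.2 -32. ] [107.7 100.4] 10.2 pca 58.7 z90 0.0659
top chg 815 mean [ 0.7176 -0.0308  0.0564] rect [696.1 -33.9] [ 78.3 187. ] 9.3 pca -81.1 z90 0.059
top rack 4803 mean [ 0.6481 -0.0387  0.0421] rect [649.3 -23.5] [342.6 400.3] 89.0 pca -5.9 z90 0.0639
{'time_s': 6.325, 'q': [20.405, 37.5564, 86.8918, -0.0085, 55.5011, 128.869], 'qvel': [0.0659, -0.0323, -0.0151, -0.0266, -0.0407, -0.0488], 'joint_efforts': [0.1605, -48.4651, -15.2597, 0.0789, -0.3407, -0.0464], 'position': [0.4826, 0.3049, 0.029], 'tool_rot': [[0.9485, -0.3166, 0.0009], [-0.3166, -0.9485, 0.0002], [0.0008, -0.0005, -1.0]], 'ft_force': [-1.514, -0.7718, 5.502], 'wrist_torque': [-0.1633, 0.1631, -0.0458], 'grip_width': 0.023}
```

>>> {"fn": "play_rows", "kwargs": {
  "commands": [
    {"grip":1,"rx":0,"ry":0,"x":0,"y":0,"z":-0.01,"rz":0},
    {"grip":1,"rx":0,"ry":0,"x":0,"y":0,"z":-0.03,"rz":0},
    {"grip":1,"rx":0,"ry":0,"x":0,"y":0,"z":-0.03,"rz":0},
    {"grip":1,"rx":0,"ry":0,"x":0,"y":0,"z":0,"rz":0}
  ]
}}

```text
time_s: 6.82
position: [0.4831, 0.3052, 0.1002]
tool_rot: [[0.949, -0.317, 0.004], [-0.317, -0.949, 0.001], [0.003, -0.003, -1.0]]
ft_force: [-0.3, 0.4, -2.8]
grip_width: 0.0225
```

```bash
python3 -c "
from plan import *
s=env.observe(); print({k:np.round(v,4).tolist() for k,v in s.items()})
plan([.42,-.062,.099],9.1,11,grip=1)"
```

```text
{'time_s': 6.825, 'q': [20.4125, 31.9545, 83.1452, 0.0065, 64.6725, 128.8649], 'qvel': [-0.0105, 2.5904, 2.9119, -0.0246, -1.8292, -0.0256], 'joint_efforts': [0.1125, -53.4954, -20.6261, -0.0847, 0.2631, 0.001], 'position': [0.4831, 0.3052, 0.1002], 'tool_rot': [[0.9486, -0.3166, 0.0037], [-0.3166, -0.9486, 0.0015], [0.003, -0.0026, -1.0]], 'ft_force': [-0.2791, 0.3558, -2.7797], 'wrist_torque': [0.0088, 0.1049, -0.0392], 'grip_width': 0.0225}
[{"grip": 1, "rx": 0, "ry": 0, "x": 0.005, "y": 0.033, "z": 0.0, "rz": -0.044}, {"grip": 1, "rx": 0, "ry": 0, "x": 0.004, "y": 0.034, "z": 0.0, "rz": -0.044}, {"grip": 1, "rx": 0, "ry": 0, "x": 0.002, "y": 0.034, "z": 0.0, "rz": -0.044}, {"grip": 1, "rx": 0, "ry": 0, "x": 0.001, "y": 0.034, "z": 0.0, "rz": -0.044}, {"grip": 1, "rx": 0, "ry": 0, "x": -0.001, "y": 0.034, "z": 0.001, "rz": -0.044}, {"grip": 1, "rx": 0, "ry": 0, "x": -0.003, "y": 0.033, "z": -0.0, "rz": -0.044}, {"grip": 1, "rx": 0, "ry": 0, "x": -0.003, "y": 0.034, "z": -0.0, "rz": -0.044}, {"grip": 1, "rx": 0, "ry": 0, "x": -0.006, "y": 0.034, "z": -0.0, "rz": -0.044}, {"grip": 1, "rx": 0, "ry": 0, "x": -0.006, "y": 0.033, "z": 0.0, "rz": -0.044}, {"grip": 1, "rx": 0, "ry": 0, "x": -0.008, "y": 0.033, "z": 0.0, "rz": -0.044}, {"grip": 1, "rx": 0, "ry": 0, "x": -0.01, "y": 0.032, "z": 0.0, "rz": -0.044}]
end [ 0.42007158 -0.06192038  0.0992332 ] 9.275792476105968
```

>>> {"fn": "play_rows", "kwargs": {
  "commands": [
    {"grip":1,"rx":0,"ry":0,"x":0.005,"y":0.033,"z":0.0,"rz":-0.044},
    {"grip":1,"rx":0,"ry":0,"x":0.004,"y":0.034,"z":0.0,"rz":-0.044},
    {"grip":1,"rx":0,"ry":0,"x":0.002,"y":0.034,"z":0.0,"rz":-0.044},
    {"grip":1,"rx":0,"ry":0,"x":0.001,"y":0.034,"z":0.0,"rz":-0.044},
    {"grip":1,"rx":0,"ry":0,"x":-0.001,"y":0.034,"z":0,"rz":-0.044},
    {"grip":1,"rx":0,"ry":0,"x":-0.003,"y":0.033,"z":0,"rz":-0.044},
    {"grip":1,"rx":0,"ry":0,"x":-0.003,"y":0.034,"z":0,"rz":-0.044},
    {"grip":1,"rx":0,"ry":0,"x":-0.006,"y":0.034,"z":0,"rz":-0.044},
    {"grip":1,"rx":0,"ry":0,"x":-0.006,"y":0.033,"z":0.0,"rz":-0.044},
    {"grip":1,"rx":0,"ry":0,"x":-0.008,"y":0.033,"z":0.0,"rz":-0.044},
    {"grip":1,"rx":0,"ry":0,"x":-0.01,"y":0.032,"z":0.0,"rz":-0.044},
    {"grip":1,"rx":0,"ry":0,"x":0,"y":0,"z":0,"rz":0}
  ]
}}

```text
time_s: 8.32
position: [0.4186, -0.0636, 0.0975]
tool_rot: [[0.987, 0.158, -0.002], [0.158, -0.987, 0.001], [-0.002, -0.001, -1.0]]
ft_force: [-0.3, 0.7, -2.4]
grip_width: 0.0232
```

>>> {"fn": "play_rows", "kwargs": {
  "commands": [
    {"grip":1,"rx":0,"ry":0,"x":0,"y":0,"z":0.03,"rz":0},
    {"grip":1,"rx":0,"ry":0,"x":0,"y":0,"z":0.02,"rz":0},
    {"grip":1,"rx":0,"ry":0,"x":0,"y":0,"z":0,"rz":0},
    {"grip":1,"rx":0,"ry":0,"x":0,"y":0,"z":0,"rz":0}
  ]
}}

```text
time_s: 8.82
position: [0.4195, -0.0619, 0.0486]
tool_rot: [[0.987, 0.162, 0.0], [0.162, -0.987, -0.0], [0.0, 0.0, -1.0]]
ft_force: [0.6, -0.6, -2.5]
grip_width: 0.0231
```

```bash
cat > m2.py <<'E'
from h import *
import sys
tag=sys.argv[1]
s=env.observe(); print({k:np.round(v,4).tolist() for k,v in s.items() if k in("time_s","position","ft_force","wrist_torque","grip_width","tool_rot")})
p=np.array(s["position"]);R=np.array(s["tool_rot"]);ax=R[:2,0]/np.linalg.norm(R[:2,0]);print("psi",np.degrees(np.arctan2(ax[1],ax[0])))
for n in ["scene","top"]:
    im=optics.get_image(n); W=cloud(im); c=im["color"]; hsv=cv2.cvtColor(c,cv2.COLOR_BGR2HSV)
    x,y,w,h={"scene":(220,110,160,150),"top":(280,120,160,160)}[n]
    cv2.imwrite(f"pics/{n}{tag}z.png",cv2.resize(c[y:y+h,x:x+w],None,fx=3.7,fy=3.7,interpolation=cv2.INTER_CUBIC))
    H,S,V=[hsv[...,i].astype(int) for i in range(3)]
    roi=lambda x0,x1,y0,y1,z0,z1:(W[...,0]>x0)&(W[...,0]<x1)&(W[...,1]>y0)&(W[...,1]<y1)&(W[...,2]>z0)&(W[...,2]<z1)
    def rep(name,m):
        P=W[m]
        if len(P)<5: print(n,name,"few");return
        r=cv2.minAreaRect(P[:,:2].astype(np.float32)*1000)
        vx,vy,cx,cy=cv2.fitLine(P[:,:2].astype(np.float32),cv2.DIST_L2,0,.001,.001).ravel()
        a=np.degrees(np.arctan(vy/vx))
        u=np.array([np.cos(np.radians(9.1)),np.sin(np.radians(9.1))]);v=np.array([-u[1],u[0]])
        o=np.array([.612,-.0176]); q=P[:,:2]-o
        xs,ys=q@u,q@v
        # lateral middle by bins
        print(n,name,len(P),"mean",np.round(P.mean(0),4),"ang",round(float(a),1),"rel u",np.round(np.percentile(xs,[1,99])*1000,1),"v",np.round(np.percentile(ys,[2,50,98])*1000,1),"z",np.round(np.percentile(P[:,2],[50,95])*1000,1))
        d=P[:,:2]-p[:2]
    g=(H>40)&(H<85)&(S>80)&(V>30)
    rep("green",g&roi(.3,.675,-.2,.1,.03,.12))
    rep("red",((H<8)|(H>172))&(S>120)&roi(.5,.72,-.15,.1,.055,.08))
    b=(H>100)&(H<130)&(S>90)
    rep("blue",b&roi(.5,.672,-.15,.1,.055,.08))
    rep("brass",(H>12)&(H<28)&(S>110)&roi(.64,.72,-.15,.1,.03,.05))
E
python3 m2.py 4
```

```text
{'time_s': 8.825, 'position': [0.4195, -0.0619, 0.0486], 'tool_rot': [[0.9869, 0.1615, 0.0002], [0.1615, -0.9869, -0.0], [0.0002, 0.0001, -1.0]], 'ft_force': [0.6228, -0.6075, -2.5004], 'wrist_torque': [-0.0415, 0.0931, 0.0101], 'grip_width': 0.0231}
psi 9.295078253827239
scene green 227 mean [ 0.4682 -0.0528  0.0617] ang 8.3 rel u [-204.7  -92.2] v [-22.  -12.   -2.2] z [61.8 63.7]
scene red 298 mean [ 0.6184 -0.0156  0.0642] ang 9.3 rel u [-46.3  49.4] v [-9.7  0.9 11.8] z [64.2 66.1]
scene blue 728 mean [ 0.6199 -0.0315  0.0644] ang -87.4 rel u [-46.4  46.6] v [-54.9 -22.8  32.9] z [64.4 66.2]
scene brass 214 mean [ 0.6813 -0.0271  0.0386] ang -80.2 rel u [50.5 70.9] v [-73.4 -19.8  30.8] z [39.5 42. ]
top green 83 mean [ 0.5022 -0.0501  0.0612] ang 11.5 rel u [-130.5  -92.4] v [-22.8 -14.9  -5.5] z [60.8 65.5]
top red 272 mean [ 0.6143 -0.0183  0.0631] ang 9.2 rel u [-48.8  45.9] v [-10.4  -1.1   8.3] z [63.2 66.7]
top blue 778 mean [ 0.616  -0.0343  0.0633] ang -86.8 rel u [-50.7  44.6] v [-57.2 -25.1  30.7] z [63.5 67.1]
top brass 113 mean [ 0.6788 -0.0307  0.0381] ang -80.9 rel u [61.1 67.3] v [-77.3 -22.8  28.8] z [38.4 42.8]
```

View pics/top4z.png

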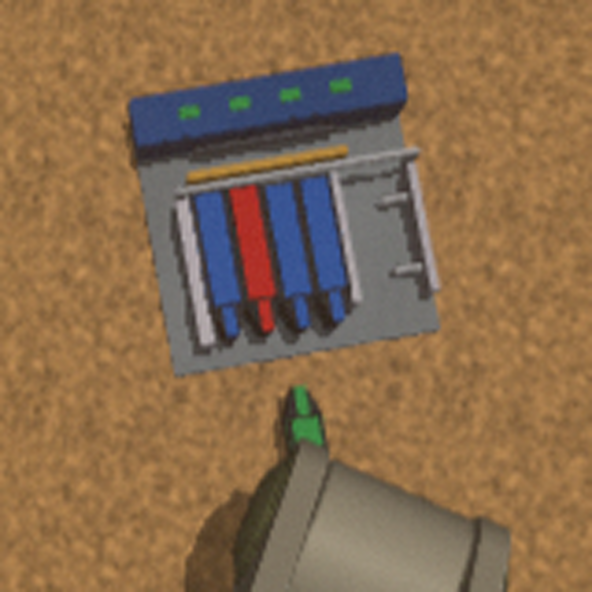

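View pics/scene4z.png

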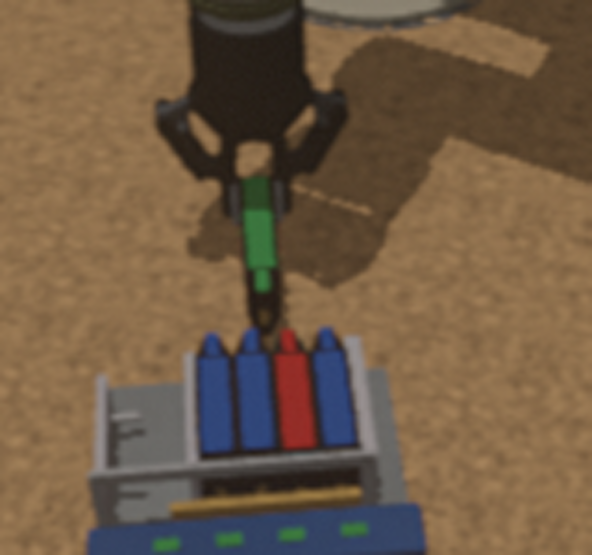

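Both views put the spare 13 mm right of the red pack, straight to within 0.2°, with its nose about 41 mm short of the row fronts. I'll lower it to just above rack floor height and approach.

>>> {"fn": "play_rows", "kwargs": {
  "commands": [
    {"grip":1,"rx":0,"ry":0,"x":0,"y":0,"z":0.0105,"rz":0.003},
    {"grip":1,"rx":0,"ry":0,"x":0.015,"y":0,"z":0,"rz":0},
    {"grip":1,"rx":0,"ry":0,"x":0.015,"y":0,"z":0,"rz":0},
    {"grip":1,"rx":0,"ry":0,"x":0.005,"y":0,"z":0,"rz":0},
    {"grip":1,"rx":0,"ry":0,"x":0,"y":0,"z":0,"rz":0},
    {"grip":1,"rx":0,"ry":0,"x":0,"y":0,"z":0,"rz":0}
  ]
}}

```text
time_s: 9.68
position: [0.4533, -0.0567, 0.0377]
tool_rot: [[0.987, 0.158, -0.001], [0.158, -0.987, 0.0], [-0.001, -0.0, -1.0]]
ft_force: [0.3, -0.4, -3.6]
grip_width: 0.0231
```

```bash
python3 m2.py 5
```

```text
{'time_s': 9.675, 'position': [0.4533, -0.0567, 0.0377], 'tool_rot': [[0.9874, 0.158, -0.0007], [0.158, -0.9874, 0.0002], [-0.0006, -0.0003, -1.0]], 'ft_force': [0.3024, -0.3853, -3.6044], 'wrist_torque': [0.0241, 0.1783, -0.0262], 'grip_width': 0.0231}
psi 9.089994373714498
scene green 248 mean [ 0.5009 -0.0476  0.0508] ang 8.8 rel u [-170.1  -56.9] v [-22.  -12.   -2.1] z [50.8 52.8]
scene red 302 mean [ 0.6181 -0.0157  0.0641] ang 9.4 rel u [-47.2  49.2] v [-9.6  0.8 11.8] z [64.2 66.3]
scene blue 737 mean [ 0.6199 -0.0317  0.0644] ang -87.7 rel u [-46.8  46.6] v [-55.  -23.   32.9] z [64.4 66.3]
scene brass 210 mean [ 0.6815 -0.027   0.0386] ang -80.5 rel u [50.5 70.6] v [-73.5 -19.9  30.8] z [39.4 41.7]
top green 57 mean [ 0.5396 -0.0451  0.0494] ang 16.4 rel u [-90.1 -58.4] v [-23.7 -15.9  -7. ] z [49.2 53.1]
top red 272 mean [ 0.6145 -0.0183  0.0632] ang 9.0 rel u [-48.7  46. ] v [-10.6  -1.1   8.2] z [63.  66.6]
top blue 773 mean [ 0.6159 -0.0344  0.0632] ang -86.7 rel u [-50.5  44.2] v [-57.1 -25.3  30.6] z [63.1 66.8]
top brass 110 mean [ 0.6785 -0.0292  0.0386] ang -80.9 rel u [61.2 67.1] v [-75.4 -21.2  28.8] z [38.8 43.4]
```

View pics/top5z.png

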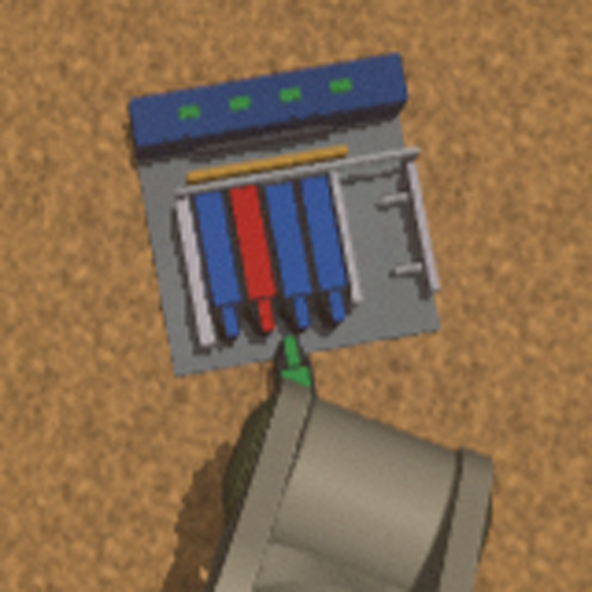

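View pics/scene5z.png

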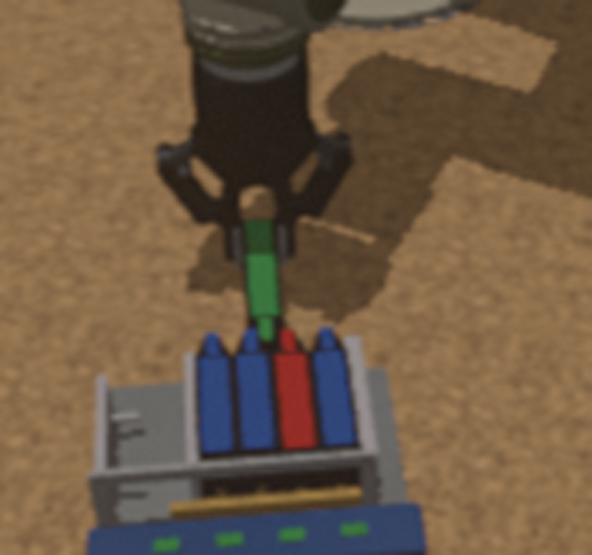

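```bash
cat > nose.py <<'E'
from h import *
u=np.array([np.cos(np.radians(9.1)),np.sin(np.radians(9.1))]);v=np.array([-u[1],u[0]]);o=np.array([.612,-.0176])
for n in ["scene","top"]:
    im=optics.get_image(n); c=im["color"]; hsv=cv2.cvtColor(c,cv2.COLOR_BGR2HSV)
    H,S,V=[hsv[...,i].astype(int) for i in range(3)]
    k=K(im); T=np.array(im["cam_to_world"])
    h,w=H.shape; uu,vv=np.meshgrid(np.arange(w),np.arange(h))
    d=cv2.undistortPoints(np.stack([uu,vv],-1).reshape(-1,1,2).astype(float),k,np.array(im["dist_coeffs"])).reshape(h,w,2)
    D=np.concatenate([d,np.ones((h,w,1))],-1)@T[:3,:3].T
    def at(z): 
        t=(z-T[2,3])/D[...,2]; return T[:3,3]+D*t[...,None]
    def prof(name,m,z,lo,hi,st):
        P=at(z)[...,:2]-o; x=(P@u)*1000;y=(P@v)*1000
        r=[]
        for a in np.arange(lo,hi,st):
            q=m&(x>=a)&(x<a+st)&(y>-70)&(y<45)
            if q.sum()>1: r.append((int(a),round(y[q].mean(),1),round(y[q].max()-y[q].min(),1),int(q.sum())))
        print(n,name,r)
    g=(H>40)&(H<85)&(S>80)&(V>30)
    prof("green",g,.051,-110,-50,8)
    prof("red",((H<8)|(H>172))&(S>120),.064,-56,48,8)
E
python3 nose.py
```

```text
scene green [(-110, np.float64(-13.2), np.float64(17.6), 18), (-102, np.float64(-12.3), np.float64(19.9), 21), (-94, np.float64(-11.1), np.float64(19.8), 21), (-86, np.float64(-12.6), np.float64(19.5), 18), (-78, np.float64(-13.5), np.float64(14.4), 14), (-70, np.float64(-12.0), np.float64(7.6), 11), (-62, np.float64(-11.6), np.float64(9.5), 8)]
scene red [(-56, np.float64(-1.1), np.float64(7.0), 4), (-48, np.float64(-0.3), np.float64(9.5), 10), (-40, np.float64(0.1), np.float64(11.8), 15), (-32, np.float64(2.0), np.float64(20.6), 22), (-24, np.float64(0.4), np.float64(21.0), 26), (-16, np.float64(2.0), np.float64(20.8), 24), (-8, np.float64(-0.4), np.float64(20.7), 28), (0, np.float64(1.3), np.float64(22.4), 25), (8, np.float64(2.0), np.float64(20.4), 28), (16, np.float64(-0.1), np.float64(20.3), 27), (24, np.float64(1.0), np.float64(22.3), 28), (32, np.float64(2.0), np.float64(22.0), 29), (40, np.float64(1.1), np.float64(19.9), 30)]
top green [(-94, np.float64(-18.6), np.float64(9.8), 10), (-86, np.float64(-14.6), np.float64(17.7), 24), (-78, np.float64(-14.4), np.float64(7.8), 11), (-70, np.float64(-15.0), np.float64(7.8), 11), (-62, np.float64(-15.3), np.float64(5.4), 6)]
top red [(-56, np.float64(0.4), np.float64(7.3), 6), (-48, np.float64(-1.0), np.float64(8.6), 13), (-40, np.float64(-1.5), np.float64(7.8), 12), (-32, np.float64(-1.0), np.float64(18.0), 24), (-24, np.float64(-0.7), np.float64(19.5), 25), (-16, np.float64(-1.5), np.float64(18.4), 26), (-8, np.float64(-0.5), np.float64(18.5), 26), (0, np.float64(-1.0), np.float64(19.1), 25), (8, np.float64(-0.9), np.float64(18.5), 25), (16, np.float64(-1.4), np.float64(19.6), 25), (24, np.float64(-1.0), np.float64(18.5), 26), (32, np.float64(-0.3), np.float64(18.1), 24), (40, np.float64(-1.6), np.float64(18.5), 22)]
```

The nose is lined up with the notch at 13 mm right of red, inside the 8–16 mm window. I'll push in slowly, checking the force.

>>> {"fn": "play_rows", "kwargs": {
  "commands": [
    {"grip":1,"rx":0,"ry":0,"x":0.003,"y":-0.0005,"z":0,"rz":0},
    {"grip":1,"rx":0,"ry":0,"x":0.003,"y":0,"z":0,"rz":0},
    {"grip":1,"rx":0,"ry":0,"x":0.003,"y":0,"z":0,"rz":0},
    {"grip":1,"rx":0,"ry":0,"x":0.003,"y":0,"z":0,"rz":0},
    {"grip":1,"rx":0,"ry":0,"x":0.002,"y":0,"z":0,"rz":0},
    {"grip":1,"rx":0,"ry":0,"x":0,"y":0,"z":0,"rz":0}
  ]
}}

```text
time_s: 10.62
position: [0.4676, -0.0538, 0.0377]
tool_rot: [[0.987, 0.159, -0.0], [0.159, -0.987, 0.0], [-0.0, -0.0, -1.0]]
ft_force: [-0.9, 2.7, -2.8]
grip_width: 0.0229
```

```bash
cat > f.py <<'E'
from h import *
s=env.observe();u=np.array([np.cos(np.radians(9.1)),np.sin(np.radians(9.1))]);v=np.array([-u[1],u[0]]);o=np.array([.612,-.0176])
p=np.array(s["position"]);F=np.array(s["ft_force"]);d=p[:2]-o
print("t",round(s["time_s"],2),"TCP u",round(d@u*1e3,1),"v",round(d@v*1e3,1),"z",round(p[2]*1e3,1),"| nose u",round(d@u*1e3+105.7,1),"F u,v,z",np.round([F[:2]@u,F[:2]@v,F[2]],1),"M",np.round(s["wrist_torque"],2),"w",round(s["grip_width"],4))
E
python3 f.py;python3 f.py
```

```text
t 10.62 TCP u -148.3 v -12.9 z 37.7 | nose u -42.6 F u,v,z [-0.5  2.8 -2.8] M [0.31 0.22 0.27] w 0.0229
t 10.62 TCP u -148.3 v -12.9 z 37.7 | nose u -42.6 F u,v,z [-0.5  2.8 -2.8] M [0.31 0.22 0.27] w 0.0229
```

>>> {"fn": "play_rows", "kwargs": {
  "commands": [
    {"grip":1,"rx":0,"ry":0,"x":0.003,"y":0.0005,"z":0,"rz":0},
    {"grip":1,"rx":0,"ry":0,"x":0.003,"y":0.0012,"z":0,"rz":0},
    {"grip":1,"rx":0,"ry":0,"x":0.003,"y":0.0012,"z":0,"rz":0},
    {"grip":1,"rx":0,"ry":0,"x":0.003,"y":0.0012,"z":0,"rz":0},
    {"grip":1,"rx":0,"ry":0,"x":0,"y":0,"z":0,"rz":0}
  ]
}}

```text
time_s: 11.25
position: [0.4797, -0.0559, 0.0376]
tool_rot: [[0.987, 0.159, -0.002], [0.159, -0.987, 0.001], [-0.001, -0.001, -1.0]]
ft_force: [-3.6, 3.4, -3.9]
grip_width: 0.0229
```

```bash
python3 f.py; python3 m2.py 6 | grep -v tool_rot
```

```text
t 11.25 TCP u -136.6 v -16.9 z 37.6 | nose u -30.9 F u,v,z [-3.   3.9 -3.9] M [0.52 0.72 0.37] w 0.0229
psi 9.125447981297539
scene green 260 mean [ 0.5273 -0.0467  0.0508] ang 9.0 rel u [-145.4  -22.8] v [-25.7 -15.3  -5.6] z [50.5 52.8]
scene red 304 mean [ 0.6188 -0.0157  0.0642] ang 8.8 rel u [-46.2  49.3] v [-10.3   0.7  11.8] z [64.1 66.1]
scene blue 753 mean [ 0.6218 -0.0361  0.0643] ang -83.4 rel u [-45.4  47.6] v [-64.  -28.4  32.9] z [64.3 66.3]
scene brass 216 mean [ 0.6813 -0.0271  0.0385] ang -80.5 rel u [50.1 70.7] v [-73.3 -19.8  31.8] z [39.4 41.9]
top green 43 mean [ 0.5708 -0.0435  0.0491] ang 18.9 rel u [-57.6 -31.3] v [-26.2 -19.1 -13.8] z [49.2 52.4]
top red 274 mean [ 0.6146 -0.0182  0.0632] ang 9.1 rel u [-48.9  45.6] v [-10.5  -0.9   8.2] z [63.3 66.1]
top blue 782 mean [ 0.6173 -0.0387  0.0632] ang -86.4 rel u [-49.8  44.9] v [-65.7 -31.   30.7] z [63.1 67. ]
top brass 111 mean [ 0.6786 -0.0294  0.0381] ang -80.8 rel u [61.3 67.3] v [-75.4 -20.9  28.6] z [38.7 41.8]
```

View pics/scene6z.png

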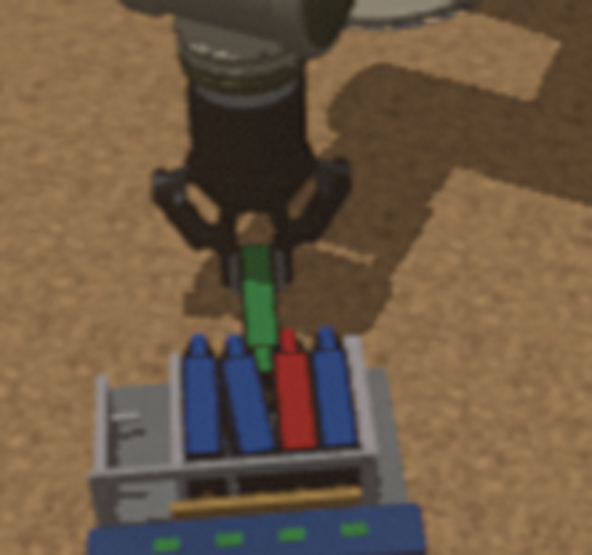

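The nose is in the V; the pack right of it at (247,395) yaws temporarily while the red one stays put. Forces are only 3–4 N, so I'll continue.

>>> {"fn": "play_rows", "kwargs": {
  "commands": [
    {"grip":1,"rx":0,"ry":0,"x":0.003,"y":0.0011,"z":0,"rz":0},
    {"grip":1,"rx":0,"ry":0,"x":0.003,"y":0.0012,"z":0,"rz":0},
    {"grip":1,"rx":0,"ry":0,"x":0.003,"y":0.0011,"z":0,"rz":0},
    {"grip":1,"rx":0,"ry":0,"x":0.003,"y":0.0012,"z":0,"rz":0},
    {"grip":1,"rx":0,"ry":0,"x":0,"y":0,"z":0,"rz":0}
  ]
}}

```text
time_s: 11.98
position: [0.4927, -0.0587, 0.0377]
tool_rot: [[0.987, 0.158, -0.0], [0.158, -0.987, 0.0], [-0.0, -0.0, -1.0]]
ft_force: [-3.1, 3.6, -5.0]
grip_width: 0.0231
```

```bash
python3 f.py
```

```text
t 11.97 TCP u -124.3 v -21.7 z 37.7 | nose u -18.6 F u,v,z [-2.5  4.1 -5. ] M [0.57 0.67 0.37] w 0.0231
```

>>> {"fn": "play_rows", "kwargs": {
  "commands": [
    {"grip":1,"rx":0,"ry":0,"x":0.003,"y":0.0011,"z":0,"rz":0},
    {"grip":1,"rx":0,"ry":0,"x":0.003,"y":0.0011,"z":0,"rz":0},
    {"grip":1,"rx":0,"ry":0,"x":0.003,"y":0.001,"z":0,"rz":0},
    {"grip":1,"rx":0,"ry":0,"x":0.003,"y":0,"z":0,"rz":0},
    {"grip":1,"rx":0,"ry":0,"x":0,"y":0,"z":0,"rz":0}
  ]
}}

```text
time_s: 12.6
position: [0.505, -0.0599, 0.0377]
tool_rot: [[0.987, 0.158, -0.0], [0.158, -0.987, 0.0], [-0.0, -0.0, -1.0]]
ft_force: [-2.1, 3.6, -3.0]
grip_width: 0.0231
```

```bash
python3 f.py; python3 m2.py 7 | grep -v tool_rot
```

```text
t 12.6 TCP u -112.4 v -24.8 z 37.7 | nose u -6.7 F u,v,z [-1.5  3.9 -3. ] M [0.65 0.65 0.38] w 0.0231
psi 9.104913916490036
scene green 281 mean [ 0.5518 -0.0507  0.0508] ang 9.0 rel u [-119.7   -6.3] v [-33.5 -23.1 -13. ] z [50.8 52.9]
scene red 304 mean [ 0.6181 -0.0158  0.0641] ang 9.0 rel u [-47.1  49.6] v [-10.    0.7  11.9] z [64.2 66.1]
scene blue 751 mean [ 0.6226 -0.0436  0.0643] ang -85.9 rel u [-44.6  47.2] v [-79.5 -36.4  33. ] z [64.3 66.1]
scene brass 219 mean [ 0.6812 -0.0279  0.0385] ang -80.7 rel u [49.  70.9] v [-74.2 -21.   30.7] z [39.4 41.8]
top green 27 mean [ 0.6    -0.0459  0.0497] ang 15.3 rel u [-25.1  -7.4] v [-30.3 -26.3 -21.4] z [50.  52.5]
top red 252 mean [ 0.6189 -0.0175  0.0631] ang 9.1 rel u [-34.5  45.8] v [-10.4  -1.    8.1] z [63.2 66.7]
top blue 781 mean [ 0.6189 -0.0473  0.0632] ang -85.8 rel u [-49.5  44.7] v [-82.3 -40.   30.8] z [63.2 66.8]
top brass 113 mean [ 0.6786 -0.0298  0.0381] ang -80.9 rel u [61.2 67. ] v [-75.4 -21.3  28.8] z [38.5 42.5]
```

View pics/scene7z.png

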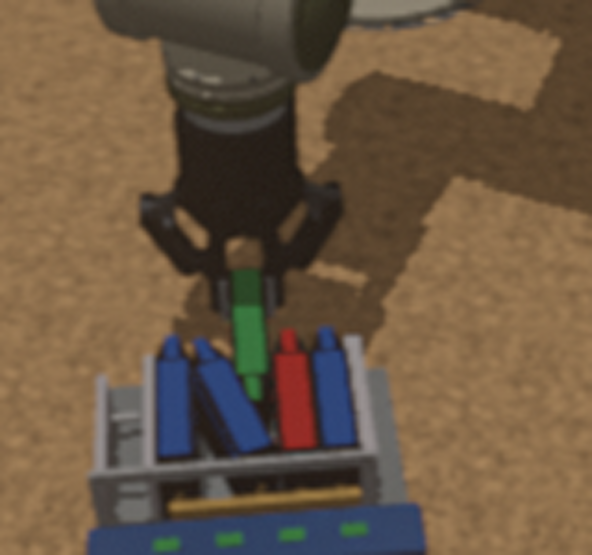

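The right neighbour has yawed about 15°, with its rear still beside red. Sliding the nose along its side should straighten it. I'll go on carefully.

>>> {"fn": "play_rows", "kwargs": {
  "commands": [
    {"grip":1,"rx":0,"ry":0,"x":0.003,"y":0,"z":0,"rz":0},
    {"grip":1,"rx":0,"ry":0,"x":0.003,"y":0,"z":0,"rz":0},
    {"grip":1,"rx":0,"ry":0,"x":0.003,"y":0,"z":0,"rz":0},
    {"grip":1,"rx":0,"ry":0,"x":0.003,"y":0,"z":0,"rz":0},
    {"grip":1,"rx":0,"ry":0,"x":0,"y":0,"z":0,"rz":0}
  ]
}}

```text
time_s: 13.32
position: [0.5164, -0.0578, 0.0376]
tool_rot: [[0.987, 0.159, -0.002], [0.159, -0.987, 0.001], [-0.002, -0.001, -1.0]]
ft_force: [-3.7, 4.7, -4.0]
grip_width: 0.0237
```

```bash
python3 f.py
```

```text
t 13.32 TCP u -100.8 v -24.5 z 37.6 | nose u 4.9 F u,v,z [-2.9  5.3 -4. ] M [0.78 0.86 0.45] w 0.0237
```

>>> {"fn": "play_rows", "kwargs": {
  "commands": [
    {"grip":1,"rx":0,"ry":0,"x":0.003,"y":0,"z":0,"rz":0},
    {"grip":1,"rx":0,"ry":0,"x":0.003,"y":0,"z":0,"rz":0},
    {"grip":1,"rx":0,"ry":0,"x":0.003,"y":0,"z":0,"rz":0},
    {"grip":1,"rx":0,"ry":0,"x":0.003,"y":0,"z":0,"rz":0},
    {"grip":1,"rx":0,"ry":0,"x":0,"y":0,"z":0,"rz":0}
  ]
}}

```text
time_s: 13.95
position: [0.5281, -0.0558, 0.0375]
tool_rot: [[0.987, 0.158, -0.002], [0.158, -0.987, 0.001], [-0.002, -0.001, -1.0]]
ft_force: [-4.5, 3.4, -5.0]
grip_width: 0.0229
```

```bash
python3 f.py; python3 m2.py 8 | grep -v tool_rot
```

```text
t 13.95 TCP u -88.9 v -24.5 z 37.5 | nose u 16.8 F u,v,z [-3.9  4.1 -5. ] M [0.72 0.92 0.44] w 0.0229
psi 9.119511811514503
scene green 292 mean [ 0.5739 -0.0468  0.0504] ang 9.2 rel u [-98.2  16.3] v [-32.8 -22.6 -12.8] z [50.3 52.4]
scene red 303 mean [ 0.6188 -0.0157  0.0642] ang 8.9 rel u [-45.7  49.4] v [-10.2   0.7  11.9] z [64.2 65.9]
scene blue 763 mean [ 0.6242 -0.0499  0.0644] ang -85.3 rel u [-44.2  47.5] v [-88.4 -45.   32.9] z [64.4 66.4]
scene brass 216 mean [ 0.6815 -0.0278  0.0386] ang -80.4 rel u [50.3 70.6] v [-75.3 -20.8  30.7] z [39.4 41.7]
top green 20 mean [ 0.6249 -0.0421  0.0485] ang 26.0 rel u [-6.  16.8] v [-31.5 -26.1 -21.6] z [47.7 52. ]
top red 165 mean [ 0.6319 -0.015   0.0632] ang 6.6 rel u [-8.  45.7] v [-10.2  -0.5   8.3] z [62.8 67.6]
top blue 671 mean [ 0.6258 -0.0505  0.0635] ang -82.9 rel u [-32.4  45.1] v [-90.3 -44.7  31. ] z [63.5 67. ]
top brass 111 mean [ 0.6788 -0.031   0.0386] ang -80.8 rel u [61.3 67.2] v [-77.5 -23.2  28.8] z [38.8 43. ]
```

View pics/scene8z.png

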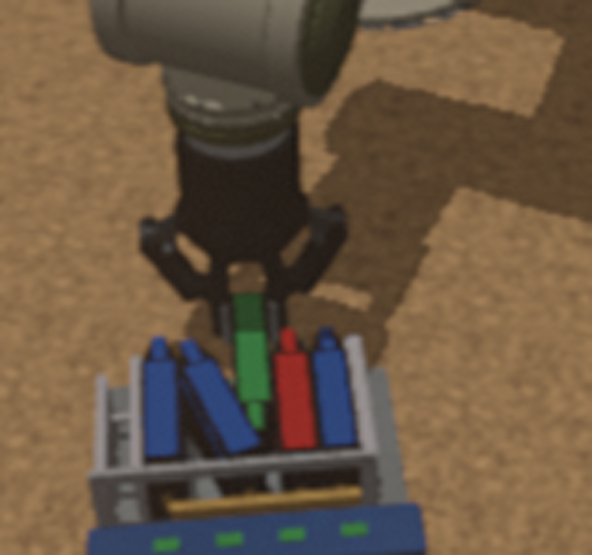

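The neighbour's rear has now left red and is moving right. The plate has moved about 33 mm. Continuing.

>>> {"fn": "play_rows", "kwargs": {
  "commands": [
    {"grip":1,"rx":0,"ry":0,"x":0.003,"y":0,"z":0,"rz":0},
    {"grip":1,"rx":0,"ry":0,"x":0.003,"y":0,"z":0,"rz":0},
    {"grip":1,"rx":0,"ry":0,"x":0.003,"y":0,"z":0,"rz":0},
    {"grip":1,"rx":0,"ry":0,"x":0,"y":0,"z":0,"rz":0}
  ]
}}

```text
time_s: 14.55
position: [0.5383, -0.0549, 0.038]
tool_rot: [[0.987, 0.158, 0.001], [0.158, -0.987, -0.0], [0.001, 0.0, -1.0]]
ft_force: [0.2, 3.7, -3.9]
grip_width: 0.0231
```

```bash
python3 f.py; python3 m2.py 9 | grep -v tool_rot
```

```text
t 14.55 TCP u -78.7 v -25.2 z 38.0 | nose u 27.0 F u,v,z [ 0.8  3.7 -3.9] M [0.6  0.08 0.3 ] w 0.0231
psi 9.09791360191534
scene green 321 mean [ 0.5865 -0.0459  0.051 ] ang 8.5 rel u [-88.3  28.3] v [-34.4 -23.9 -13.4] z [51.1 52.9]
scene red 304 mean [ 0.6181 -0.0158  0.0643] ang 8.8 rel u [-48.4  49.1] v [-10.1   0.8  11.9] z [64.4 66. ]
scene blue 742 mean [ 0.6242 -0.0482  0.0644] ang -83.3 rel u [-45.2  48.3] v [-79.6 -48.1  32.9] z [64.4 66.2]
scene brass 224 mean [ 0.6812 -0.0289  0.0383] ang -80.8 rel u [50.8 70.3] v [-74.1 -23.   31.6] z [39.3 41.6]
top green 19 mean [ 0.6352 -0.0409  0.0501] ang 21.8 rel u [ 4. 26.] v [-31.1 -27.3 -22. ] z [49.3 53.7]
top red 133 mean [ 0.6373 -0.0141  0.0632] ang 3.8 rel u [ 2.  46.1] v [-10.5  -0.2   8.4] z [63.1 67.1]
top blue 557 mean [ 0.6315 -0.0463  0.0634] ang -78.3 rel u [-24.7  46.4] v [-82.4 -49.9  31.2] z [63.3 66.8]
top brass 108 mean [ 0.6787 -0.0299  0.0384] ang -80.7 rel u [61.2 67.2] v [-76.2 -20.8  29. ] z [38.5 42.8]
```

View pics/scene9z.png

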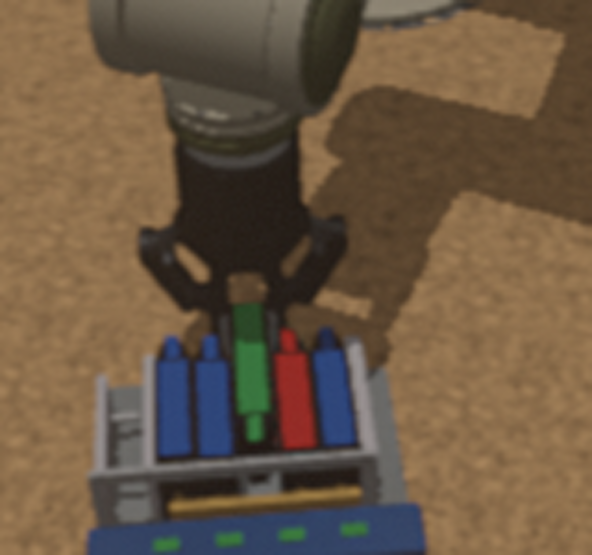

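The neighbour has snapped parallel: the four packs and the spare stand in line in the view. I'll push 12 mm further while still holding, lower the spare onto the floor, then release.

>>> {"fn": "play_rows", "kwargs": {
  "commands": [
    {"grip":1,"rx":0,"ry":0,"x":0.003,"y":-0.0002,"z":0,"rz":0},
    {"grip":1,"rx":0,"ry":0,"x":0.003,"y":-0.0002,"z":0,"rz":0},
    {"grip":1,"rx":0,"ry":0,"x":0.003,"y":-0.0002,"z":0,"rz":0},
    {"grip":1,"rx":0,"ry":0,"x":0.003,"y":-0.0002,"z":0,"rz":0},
    {"grip":1,"rx":0,"ry":0,"x":0,"y":0,"z":0.0015,"rz":0},
    {"grip":1,"rx":0,"ry":0,"x":0,"y":0,"z":0.001,"rz":0},
    {"grip":1,"rx":0,"ry":0,"x":0,"y":0,"z":0,"rz":0}
  ]
}}

```text
time_s: 15.52
position: [0.5498, -0.0524, 0.0355]
tool_rot: [[0.987, 0.158, 0.001], [0.158, -0.987, -0.0], [0.001, 0.001, -1.0]]
ft_force: [0.8, 0.6, -1.9]
grip_width: 0.0229
```

```bash
python3 f.py; python3 m2.py 10 | grep -v tool_rot
```

```text
t 15.53 TCP u -66.9 v -24.5 z 35.5 | nose u 38.8 F u,v,z [ 0.9  0.5 -1.9] M [ 0.08 -0.17  0.16] w 0.0229
psi 9.094042613759212
scene green 307 mean [ 0.5956 -0.0438  0.0487] ang 8.3 rel u [-76.6  36.4] v [-33.9 -23.3 -13.3] z [48.7 50.7]
scene red 299 mean [ 0.6184 -0.0158  0.0641] ang 9.0 rel u [-48.  49.] v [-10.2   0.6  11.8] z [64.2 66. ]
scene blue 744 mean [ 0.6246 -0.0484  0.0644] ang -83.8 rel u [-45.8  48.4] v [-79.5 -47.8  32.9] z [64.4 66.4]
scene brass 222 mean [ 0.681  -0.0289  0.0383] ang -80.9 rel u [49.8 70.5] v [-74.3 -23.   30.7] z [39.2 42. ]
top green 15 mean [ 0.6484 -0.0379  0.0483] ang 38.4 rel u [27.  37.5] v [-29.8 -25.3 -21.9] z [48.5 50.5]
top red 82 mean [ 0.6447 -0.0124  0.0632] ang -6.9 rel u [16.8 46.2] v [-10.3   0.4   8.2] z [63.4 65.9]
top blue 427 mean [ 0.6379 -0.0439  0.0633] ang -77.9 rel u [-15.7  46.7] v [-81.7 -48.7  31.4] z [63.2 66.7]
top brass 110 mean [ 0.6787 -0.0296  0.0381] ang -80.7 rel u [61.3 67.2] v [-76.3 -20.8  28.8] z [38.7 42.1]
```

View pics/scene10z.png

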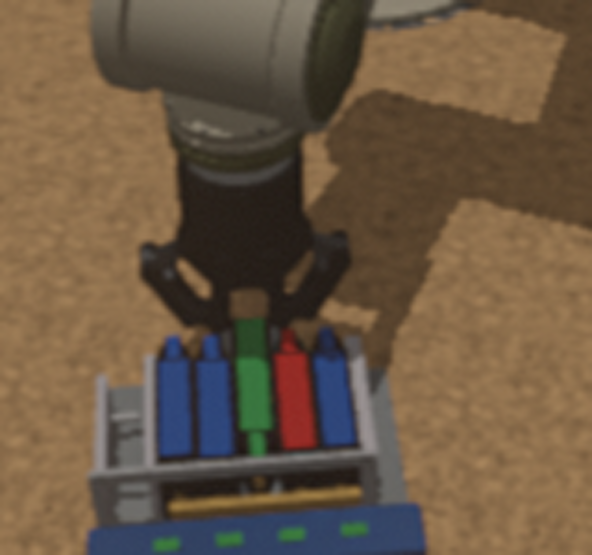

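The spare is in line and on the floor (top at 48.7 mm), with forces near zero. I'll release it and back the open fingers straight out.

>>> {"fn": "play_rows", "kwargs": {
  "commands": [
    {"grip":0.4,"rx":0,"ry":0,"x":0,"y":0,"z":0,"rz":0},
    {"grip":0.2,"rx":0,"ry":0,"x":0,"y":0,"z":0,"rz":0},
    {"grip":0.0,"rx":0,"ry":0,"x":0,"y":0,"z":0,"rz":0},
    {"grip":0.0,"rx":0,"ry":0,"x":0,"y":0,"z":0,"rz":0}
  ]
}}

```text
time_s: 16.12
position: [0.5494, -0.0522, 0.0354]
tool_rot: [[0.987, 0.158, 0.0], [0.158, -0.987, -0.0], [0.0, 0.0, -1.0]]
ft_force: [0.5, -0.3, -0.5]
grip_width: 0.0424
```

```bash
python3 f.py
```

```text
t 16.12 TCP u -67.3 v -24.3 z 35.4 | nose u 38.4 F u,v,z [ 0.4 -0.4 -0.5] M [ 0.02  0.01 -0.06] w 0.0424
```

>>> {"fn": "play_rows", "kwargs": {
  "commands": [
    {"grip":0,"rx":0,"ry":0,"x":-0.015,"y":0,"z":0,"rz":0},
    {"grip":0,"rx":0,"ry":0,"x":-0.015,"y":0,"z":0,"rz":0},
    {"grip":0,"rx":0,"ry":0,"x":-0.015,"y":0,"z":0,"rz":0},
    {"grip":1,"rx":0,"ry":0,"x":0,"y":0,"z":0.005,"rz":0},
    {"grip":1,"rx":0,"ry":0,"x":0,"y":0,"z":0,"rz":0},
    {"grip":1,"rx":0,"ry":0,"x":0,"y":0,"z":0,"rz":0}
  ],
  "squeeze": 40
}}

```text
time_s: 16.88
position: [0.5055, -0.0593, 0.0302]
tool_rot: [[0.987, 0.158, 0.0], [0.158, -0.987, -0.0], [0.0, 0.0, -1.0]]
ft_force: [-0.0, 0.6, 0.2]
grip_width: 0.0
```

```bash
python3 f.py; python3 m2.py 11 | grep -v tool_rot
```

```text
t 16.88 TCP u -111.8 v -24.3 z 30.2 | nose u -6.1 F u,v,z [0.1 0.6 0.2] M [ 0.01 -0.01 -0.02] w 0.0
psi 9.110016240269356
scene green 319 mean [ 0.5942 -0.044   0.0482] ang 8.7 rel u [-77.1  36.2] v [-33.7 -23.3 -13. ] z [48.2 50.1]
scene red 306 mean [ 0.6186 -0.0157  0.0642] ang 8.9 rel u [-47.2  49.9] v [-10.1   0.8  11.9] z [64.2 66. ]
scene blue 758 mean [ 0.6232 -0.0477  0.0644] ang -81.8 rel u [-46.1  48.2] v [-79.6 -47.3  32.9] z [64.3 66.4]
scene brass 225 mean [ 0.6811 -0.0273  0.0384] ang -79.7 rel u [50.8 70.7] v [-74.  -20.   31.6] z [39.3 41.8]
top green 159 mean [ 0.6175 -0.0424  0.0472] ang 10.9 rel u [-27.7  37.2] v [-34.3 -25.2 -16.2] z [47.4 50.2]
top red 250 mean [ 0.6183 -0.0176  0.0631] ang 9.5 rel u [-34.4  45.6] v [-10.5  -1.1   8.2] z [63.2 66.5]
top blue 778 mean [ 0.6196 -0.0499  0.0632] ang -81.3 rel u [-49.8  45.8] v [-81.1 -49.2  30.7] z [63.2 66.8]
top brass 110 mean [ 0.6787 -0.0305  0.0387] ang -80.9 rel u [61.1 67.3] v [-75.9 -23.3  28.7] z [39.2 42.8]
```

View pics/scene11z.png

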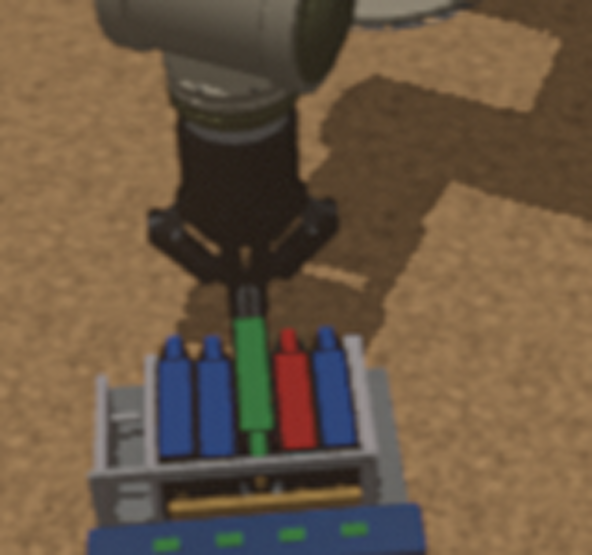

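View pics/top11z.png

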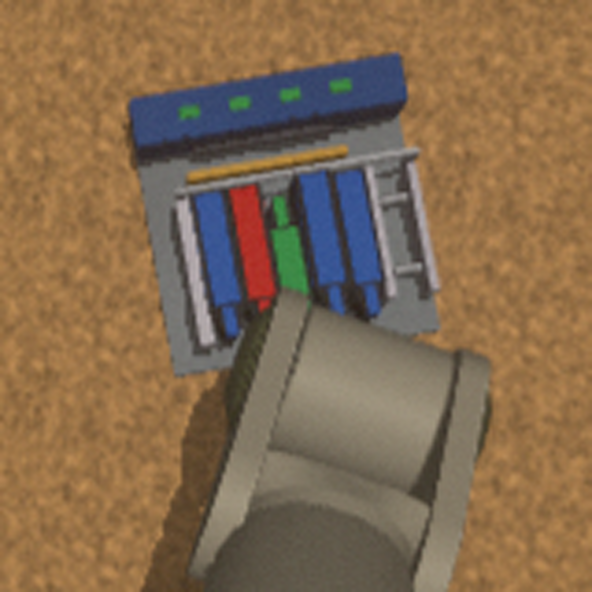

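The spare and the row look straight, with the spare 24 mm right of red and the closed fingers behind its rear. Next I'll push from behind and feel for the strip.

>>> {"fn": "play_rows", "kwargs": {
  "commands": [
    {"grip":1,"rx":0,"ry":0,"x":0.008,"y":0,"z":0,"rz":0},
    {"grip":1,"rx":0,"ry":0,"x":0.005,"y":0,"z":0,"rz":0},
    {"grip":1,"rx":0,"ry":0,"x":0.002,"y":0,"z":0,"rz":0},
    {"grip":1,"rx":0,"ry":0,"x":0.002,"y":0,"z":0,"rz":0},
    {"grip":1,"rx":0,"ry":0,"x":0.002,"y":0,"z":0,"rz":0}
  ]
}}

```text
time_s: 17.6
position: [0.5237, -0.0563, 0.0303]
tool_rot: [[0.987, 0.158, -0.0], [0.158, -0.987, 0.0], [-0.0, -0.0, -1.0]]
ft_force: [0.3, -0.3, 0.4]
grip_width: -0.0
```

>>> {"fn": "play_rows", "kwargs": {
  "commands": [
    {"grip":1,"rx":0,"ry":0,"x":0.002,"y":0,"z":0,"rz":0},
    {"grip":1,"rx":0,"ry":0,"x":0.002,"y":0,"z":0,"rz":0}
  ]
}}

```text
time_s: 17.85
position: [0.5271, -0.0557, 0.0303]
tool_rot: [[0.987, 0.158, -0.002], [0.158, -0.987, -0.0], [-0.002, -0.0, -1.0]]
ft_force: [-4.0, -2.5, 3.6]
grip_width: -0.0001
```

>>> {"fn": "play_rows", "kwargs": {
  "commands": [
    {"grip":1,"rx":0,"ry":0,"x":0.002,"y":0,"z":0,"rz":0},
    {"grip":1,"rx":0,"ry":0,"x":0.002,"y":0,"z":0,"rz":0}
  ]
}}

```text
time_s: 18.1
position: [0.5315, -0.055, 0.0303]
tool_rot: [[0.987, 0.158, -0.001], [0.158, -0.987, 0.0], [-0.001, -0.0, -1.0]]
ft_force: [-4.6, -1.1, 2.1]
grip_width: -0.0
```

```bash
python3 f.py
```

```text
t 18.1 TCP u -85.5 v -24.2 z 30.3 | nose u 20.2 F u,v,z [-4.7 -0.3  2.1] M [-0.17  0.56 -0.02] w -0.0
```

>>> {"fn": "play_rows", "kwargs": {
  "commands": [
    {"grip":1,"rx":0,"ry":0,"x":0.002,"y":0,"z":0,"rz":0},
    {"grip":1,"rx":0,"ry":0,"x":0.002,"y":0,"z":0,"rz":0},
    {"grip":1,"rx":0,"ry":0,"x":0.002,"y":0,"z":0,"rz":0},
    {"grip":1,"rx":0,"ry":0,"x":0.001,"y":0,"z":0,"rz":0}
  ]
}}

```text
time_s: 18.6
position: [0.5386, -0.0539, 0.0303]
tool_rot: [[0.987, 0.158, -0.0], [0.158, -0.987, 0.0], [-0.0, -0.0, -1.0]]
ft_force: [-4.1, -1.4, 2.4]
grip_width: 0.0004
```

>>> {"fn": "play_rows", "kwargs": {
  "commands": [
    {"grip":1,"rx":0,"ry":0,"x":0.001,"y":0,"z":0,"rz":0},
    {"grip":1,"rx":0,"ry":0,"x":0.001,"y":0,"z":0,"rz":0}
  ]
}}

```text
time_s: 18.85
position: [0.5405, -0.0536, 0.0303]
tool_rot: [[0.987, 0.158, -0.0], [0.158, -0.987, 0.0], [-0.0, -0.0, -1.0]]
ft_force: [-3.6, -0.5, 3.1]
grip_width: -0.0002
```

>>> {"fn": "play_rows", "kwargs": {
  "commands": [
    {"grip":1,"rx":0,"ry":0,"x":0.001,"y":0,"z":0,"rz":0},
    {"grip":1,"rx":0,"ry":0,"x":0.001,"y":0,"z":0,"rz":0}
  ]
}}

```text
time_s: 19.1
position: [0.5425, -0.0532, 0.0303]
tool_rot: [[0.987, 0.158, -0.0], [0.158, -0.987, 0.0], [-0.0, -0.0, -1.0]]
ft_force: [-4.6, -0.3, 2.4]
grip_width: 0.0002
```

```bash
python3 f.py; python3 m2.py 12 | grep -v tool_rot
```

```text
t 19.1 TCP u -74.3 v -24.2 z 30.3 | nose u 31.4 F u,v,z [-4.6  0.4  2.4] M [-0.02  0.59  0.01] w 0.0002
psi 9.098943692879365
scene green 305 mean [ 0.608  -0.0418  0.0482] ang 9.0 rel u [-59.9  56.6] v [-33.8 -23.3 -12.9] z [48.3 50. ]
scene red 303 mean [ 0.6184 -0.0157  0.0642] ang 9.0 rel u [-46.4  49. ] v [-10.    0.7  11.8] z [64.2 66.3]
scene blue 752 mean [ 0.6237 -0.0486  0.0643] ang -83.6 rel u [-45.9  48.1] v [-79.6 -47.7  32.8] z [64.3 66.3]
scene brass 229 mean [ 0.6809 -0.0281  0.0383] ang -80.7 rel u [50.5 70.7] v [-74.1 -21.7  31.5] z [39.1 41.8]
top green 75 mean [ 0.6452 -0.0388  0.0473] ang 22.8 rel u [ 9.5 48.3] v [-34.8 -26.2 -16.3] z [47.5 50.4]
top red 110 mean [ 0.6407 -0.0134  0.0633] ang 0.9 rel u [ 9.3 45.7] v [-10.3  -0.1   8.4] z [63.  67.5]
top blue 514 mean [ 0.6337 -0.0453  0.0634] ang -78.3 rel u [-22.1  46.5] v [-81.3 -48.6  31.3] z [63.4 66.7]
top brass 109 mean [ 0.6786 -0.0294  0.0384] ang -80.7 rel u [61.4 67.1] v [-75.3 -20.6  28.8] z [38.5 42.6]
```

View pics/scene12z.png

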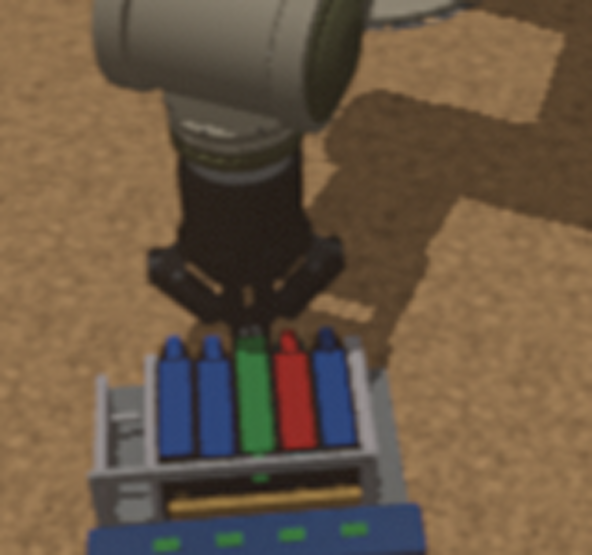

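The nose shows past the bar at (260,478), short of the strip at about (260,497). Rubbing is about 4.5 N. I'll continue in 1 mm steps.

>>> {"fn": "play_rows", "kwargs": {
  "commands": [
    {"grip":1,"rx":0,"ry":0,"x":0.001,"y":0,"z":0,"rz":0},
    {"grip":1,"rx":0,"ry":0,"x":0.001,"y":0,"z":0,"rz":0}
  ]
}}

```text
time_s: 19.45
position: [0.5444, -0.0529, 0.0303]
tool_rot: [[0.987, 0.158, -0.0], [0.158, -0.987, 0.0], [-0.0, -0.0, -1.0]]
ft_force: [-3.6, 0.8, 2.0]
grip_width: 0.0002
```

>>> {"fn": "play_rows", "kwargs": {
  "commands": [
    {"grip":1,"rx":0,"ry":0,"x":0.001,"y":0,"z":0,"rz":0},
    {"grip":1,"rx":0,"ry":0,"x":0.001,"y":0,"z":0,"rz":0}
  ]
}}

```text
time_s: 19.7
position: [0.5465, -0.0526, 0.0303]
tool_rot: [[0.987, 0.158, -0.0], [0.158, -0.987, 0.0], [-0.0, -0.0, -1.0]]
ft_force: [-4.0, 0.8, 2.4]
grip_width: -0.0002
```

>>> {"fn": "play_rows", "kwargs": {
  "commands": [
    {"grip":1,"rx":0,"ry":0,"x":0.001,"y":0,"z":0,"rz":0}
  ]
}}

```text
time_s: 19.82
position: [0.5474, -0.0524, 0.0303]
tool_rot: [[0.987, 0.158, -0.0], [0.158, -0.987, 0.0], [-0.0, -0.0, -1.0]]
ft_force: [-3.1, 0.1, 2.1]
grip_width: 0.0001
```

>>> {"fn": "play_rows", "kwargs": {
  "commands": [
    {"grip":1,"rx":0,"ry":0,"x":0.001,"y":0,"z":0,"rz":0}
  ]
}}

```text
time_s: 19.95
position: [0.5482, -0.0523, 0.0303]
tool_rot: [[0.987, 0.158, -0.001], [0.158, -0.987, 0.0], [-0.001, -0.0, -1.0]]
ft_force: [-8.6, -1.6, 6.8]
grip_width: 0.0002
```

```bash
python3 f.py; python3 m2.py 13 | grep -v tool_rot
```

```text
t 19.95 TCP u -68.4 v -24.2 z 30.3 | nose u 37.3 F u,v,z [-8.7 -0.2  6.8] M [-0.19  1.28  0.03] w 0.0002
psi 9.101765216238478
scene green 291 mean [ 0.6124 -0.041   0.0485] ang 9.4 rel u [-52.3  57.9] v [-33.8 -23.1 -12.9] z [48.3 50.5]
scene red 300 mean [ 0.6189 -0.0157  0.0642] ang 8.9 rel u [-46.8  48.9] v [-10.1   0.6  11.8] z [64.3 66.1]
scene blue 749 mean [ 0.6241 -0.0485  0.0644] ang -84.9 rel u [-45.1  47.9] v [-79.5 -47.6  32.8] z [64.4 66.4]
scene brass 232 mean [ 0.6812 -0.0287  0.0385] ang -80.8 rel u [51.3 71. ] v [-74.  -22.1  30.7] z [39.5 41.8]
top green 63 mean [ 0.6503 -0.0384  0.0472] ang 24.1 rel u [15.1 58.7] v [-34.9 -26.9 -17.5] z [46.9 50.6]
top red 90 mean [ 0.6437 -0.0126  0.0633] ang -4.6 rel u [14.  46.3] v [-10.6   0.    8.1] z [63.  67.1]
top blue 446 mean [ 0.6371 -0.0441  0.0634] ang -78.2 rel u [-16.7  47.2] v [-81.1 -48.4  31.4] z [63.5 66.6]
top brass 110 mean [ 0.6788 -0.0309  0.0384] ang -80.8 rel u [61.3 67.3] v [-77.5 -21.7  28.9] z [38.8 43.2]
```

Strip felt: the force rose from about 3.5 to 8.7 N at TCP u ≈ −68.8 mm, which puts the face at about 62 mm and agrees with the picture. I'll press about 4 mm further.

>>> {"fn": "play_rows", "kwargs": {
  "commands": [
    {"grip":1,"rx":0,"ry":0,"x":0.001,"y":0,"z":0,"rz":0},
    {"grip":1,"rx":0,"ry":0,"x":0,"y":0,"z":0,"rz":0}
  ]
}}

```text
time_s: 20.3
position: [0.5486, -0.0523, 0.0303]
tool_rot: [[0.987, 0.158, -0.002], [0.158, -0.987, -0.0], [-0.002, -0.0, -1.0]]
ft_force: [-8.2, -1.4, 4.6]
grip_width: -0.0002
```

```bash
python3 f.py; python3 m2.py 14 | grep -E "brass|green"
```

```text
t 20.3 TCP u -68.1 v -24.2 z 30.3 | nose u 37.6 F u,v,z [-8.3 -0.1  4.6] M [-0.15  1.17 -0.03] w -0.0002
scene green 292 mean [ 0.6127 -0.0411  0.0484] ang 9.4 rel u [-52.8  58.8] v [-33.8 -23.2 -13.1] z [48.4 50.3]
scene brass 224 mean [ 0.6811 -0.0281  0.0386] ang -80.5 rel u [49.9 71.5] v [-74.1 -21.6  31.6] z [39.4 41.9]
top green 63 mean [ 0.651  -0.0383  0.0475] ang 24.6 rel u [17.2 58.3] v [-34.8 -26.5 -17.1] z [47.3 51.4]
top brass 109 mean [ 0.6791 -0.0299  0.0381] ang -80.8 rel u [61.4 67.6] v [-77.5 -18.5  30.2] z [37.9 42. ]
```

>>> {"fn": "play_rows", "kwargs": {
  "commands": [
    {"grip":1,"rx":0,"ry":0,"x":0.001,"y":0,"z":0,"rz":0},
    {"grip":1,"rx":0,"ry":0,"x":0,"y":0,"z":0,"rz":0}
  ]
}}

```text
time_s: 20.65
position: [0.5494, -0.0521, 0.0303]
tool_rot: [[0.987, 0.158, -0.002], [0.158, -0.987, 0.0], [-0.002, -0.0, -1.0]]
ft_force: [-9.2, -1.0, 5.5]
grip_width: 0.0001
```

```bash
python3 f.py; python3 m2.py 15 | grep -E "brass|green"
```

```text
t 20.65 TCP u -67.3 v -24.2 z 30.3 | nose u 38.4 F u,v,z [-9.2  0.5  5.5] M [-0.23  1.33 -0.03] w 0.0001
scene green 292 mean [ 0.6124 -0.0411  0.0483] ang 9.4 rel u [-53.9  57.8] v [-33.8 -23.2 -12.9] z [48.4 50.1]
scene brass 203 mean [ 0.6822 -0.0292  0.0389] ang -81.2 rel u [50.5 71.6] v [-74.1 -23.7  30.9] z [39.3 42.1]
top green 58 mean [ 0.6517 -0.0385  0.0478] ang 21.9 rel u [17.5 58.8] v [-34.3 -27.  -17.7] z [47.7 51.2]
top brass 107 mean [ 0.68   -0.0306  0.0386] ang -80.8 rel u [62.4 68.7] v [-75.3 -21.3  30.3] z [39.1 42.8]
```

View pics/scene15z.png

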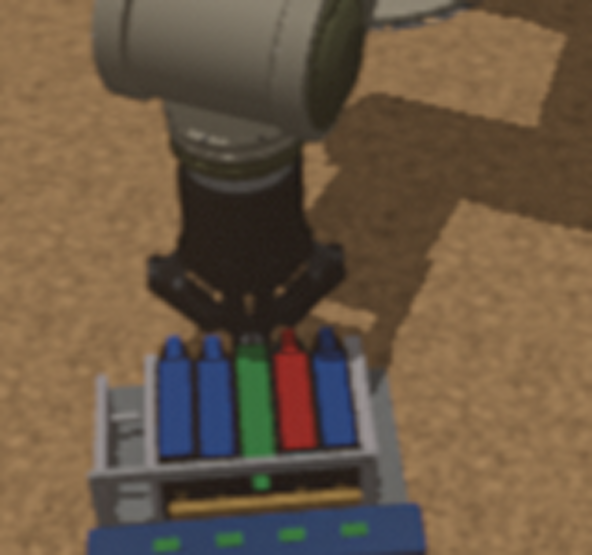

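The strip has moved about 1.1 mm by camera and about 1.3 mm by the arm, which agree. Three more millimetres to go.

>>> {"fn": "play_rows", "kwargs": {
  "commands": [
    {"grip":1,"rx":0,"ry":0,"x":0.001,"y":0,"z":0,"rz":0},
    {"grip":1,"rx":0,"ry":0,"x":0.001,"y":0,"z":0,"rz":0},
    {"grip":1,"rx":0,"ry":0,"x":0,"y":0,"z":0,"rz":0}
  ]
}}

```text
time_s: 21.12
position: [0.5512, -0.0518, 0.0303]
tool_rot: [[0.987, 0.158, -0.003], [0.158, -0.987, -0.0], [-0.003, -0.0, -1.0]]
ft_force: [-10.0, -1.2, 6.6]
grip_width: -0.0
```

```bash
python3 f.py; python3 m2.py 16 | grep -E "brass|green"
```

```text
t 21.12 TCP u -65.5 v -24.2 z 30.3 | nose u 40.2 F u,v,z [-10.1   0.4   6.6] M [-0.27  1.49  0.07] w -0.0
scene green 288 mean [ 0.614  -0.0407  0.0481] ang 9.3 rel u [-50.3  58.6] v [-33.5 -23.1 -13. ] z [48.1 50.1]
scene brass 177 mean [ 0.684  -0.0285  0.0397] ang -80.9 rel u [50.6 73.7] v [-74.  -22.   30.4] z [40.  42.5]
top green 57 mean [ 0.6534 -0.0382  0.047 ] ang 27.3 rel u [20.7 58.9] v [-34.7 -27.1 -16.1] z [46.9 50.1]
top brass 113 mean [ 0.6816 -0.0288  0.0384] ang -80.7 rel u [64.2 70.5] v [-75.7 -19.9  30.5] z [38.9 42.4]
```

>>> {"fn": "play_rows", "kwargs": {
  "commands": [
    {"grip":1,"rx":0,"ry":0,"x":0.001,"y":0,"z":0,"rz":0},
    {"grip":1,"rx":0,"ry":0,"x":0,"y":0,"z":0,"rz":0}
  ]
}}

```text
time_s: 21.48
position: [0.552, -0.0517, 0.0303]
tool_rot: [[0.987, 0.158, -0.003], [0.158, -0.987, -0.0], [-0.003, -0.0, -1.0]]
ft_force: [-11.8, -2.0, 6.7]
grip_width: 0.0003
```

```bash
python3 f.py; python3 m2.py 17 | grep -E "brass|green"
```

```text
t 21.48 TCP u -64.6 v -24.1 z 30.3 | nose u 41.1 F u,v,z [-12.   -0.1   6.7] M [-0.33  1.53  0.01] w 0.0003
scene green 284 mean [ 0.6137 -0.0408  0.0483] ang 9.5 rel u [-50.6  58.4] v [-33.5 -23.1 -12.9] z [48.3 50.1]
scene brass 164 mean [ 0.6843 -0.0287  0.0398] ang -81.0 rel u [49.9 74.4] v [-73.8 -23.   30.4] z [40.1 42.3]
top green 53 mean [ 0.6538 -0.0382  0.0468] ang 23.5 rel u [19.3 59.2] v [-34.4 -27.1 -18.1] z [47.3 49.9]
top brass 119 mean [ 0.6824 -0.0285  0.0384] ang -80.8 rel u [64.9 71.1] v [-76.2 -20.4  31.9] z [39.  43.3]
```

The strip is pressed in about 3.7 mm (camera) to 4.1 mm (arm). I'll retreat slowly straight back, then up.

>>> {"fn": "play_rows", "kwargs": {
  "commands": [
    {"grip":1,"rx":0,"ry":0,"x":-0.001,"y":0,"z":0,"rz":0},
    {"grip":1,"rx":0,"ry":0,"x":-0.002,"y":0,"z":0,"rz":0},
    {"grip":1,"rx":0,"ry":0,"x":-0.005,"y":0,"z":0,"rz":0},
    {"grip":1,"rx":0,"ry":0,"x":-0.02,"y":0,"z":0,"rz":0},
    {"grip":1,"rx":0,"ry":0,"x":-0.03,"y":0,"z":0,"rz":0},
    {"grip":1,"rx":0,"ry":0,"x":-0.03,"y":0,"z":-0.04,"rz":0},
    {"grip":1,"rx":0,"ry":0,"x":-0.02,"y":0,"z":-0.05,"rz":0},
    {"grip":1,"rx":0,"ry":0,"x":0,"y":0.05,"z":-0.03,"rz":0},
    {"grip":1,"rx":0,"ry":0,"x":0,"y":0.06,"z":0,"rz":0},
    {"grip":1,"rx":0,"ry":0,"x":0,"y":0.06,"z":0,"rz":0},
    {"grip":1,"rx":0,"ry":0,"x":0,"y":0.03,"z":0,"rz":0},
    {"grip":1,"rx":0,"ry":0,"x":0,"y":0,"z":0,"rz":0}
  ]
}}

```text
time_s: 23.08
position: [0.4783, -0.268, 0.15]
tool_rot: [[0.988, 0.156, 0.001], [0.156, -0.988, -0.001], [0.001, 0.001, -1.0]]
ft_force: [-0.2, -0.2, 0.0]
grip_width: 0.0001
```

```bash
python3 f.py; python3 m2.py 18; python3 nose.py >/dev/null; python3 -c "
from h import *
for n in ['scene','top']:
    optics.get_image(n)
    for t in ['tape','jar','driver','spare','red_pack','pack_a']: print(n,t,[(round(d['conf'],2),np.round(d['point'],3).tolist()) for d in finder.boxes_of(n,t)[:3]])
"
```

```text
t 23.07 TCP u -171.6 v -226.1 z 150.0 | nose u -65.9 F u,v,z [-0.3 -0.2  0. ] M [-0.01  0.06  0.03] w 0.0001
{'time_s': 23.075, 'position': [0.4783, -0.268, 0.15], 'tool_rot': [[0.9878, 0.1556, 0.0006], [0.1556, -0.9878, -0.0005], [0.0005, 0.0006, -1.0]], 'ft_force': [-0.2274, -0.2479, 0.0341], 'wrist_torque': [-0.0082, 0.0617, 0.0267], 'grip_width': 0.0001}
psi 8.952228417017414
scene green 285 mean [ 0.614  -0.0408  0.0483] ang 9.1 rel u [-50.7  59.3] v [-33.7 -23.1 -12.9] z [48.4 50. ]
scene red 298 mean [ 0.6196 -0.0156  0.0643] ang 8.8 rel u [-44.4  49.7] v [-10.1   0.8  11.8] z [64.3 66.3]
scene blue 729 mean [ 0.6241 -0.0478  0.0643] ang -82.0 rel u [-44.2  48.1] v [-79.6 -47.3  32.8] z [64.3 66.1]
scene brass 161 mean [ 0.6846 -0.0285  0.0399] ang -80.8 rel u [50.7 74.6] v [-74.  -22.2  30.6] z [40.1 42.5]
top green 310 mean [ 0.6128 -0.0428  0.0474] ang 8.7 rel u [-52.9  57. ] v [-34.8 -24.9 -15.8] z [47.5 50.6]
top red 277 mean [ 0.6146 -0.0182  0.0634] ang 9.0 rel u [-49.   45.7] v [-10.5  -1.1   8.4] z [63.4 67. ]
top blue 766 mean [ 0.6198 -0.05    0.0633] ang -82.3 rel 
[... 204 characters left out ...]
scene jar [(0.61, [0.473, -0.32, 0.044]), (0.23, [0.723, -0.044, 0.044])]
scene driver [(0.91, [0.605, 0.397, 0.016])]
scene spare [(0.68, [0.624, -0.041, 0.046])]
scene red_pack [(0.8, [0.629, -0.018, 0.066])]
scene pack_a [(0.86, [0.644, -0.088, 0.064]), (0.81, [0.628, 0.009, 0.065]), (0.61, [0.641, -0.062, 0.064])]
top tape [(0.7, [0.692, 0.233, 0.023])]
top jar [(0.62, [0.593, 0.401, 0.025])]
top driver [(0.74, [0.591, 0.401, 0.024]), (0.66, [0.622, -0.063, 0.07])]
top spare [(0.64, [0.611, -0.043, 0.051])]
top red_pack [(0.83, [0.609, -0.017, 0.065]), (0.42, [0.621, -0.062, 0.07])]
top pack_a [(0.72, [0.612, 0.005, 0.067]), (0.57, [0.619, -0.088, 0.068]), (0.55, [0.625, -0.063, 0.066])]
```

View pics/scene18z.png

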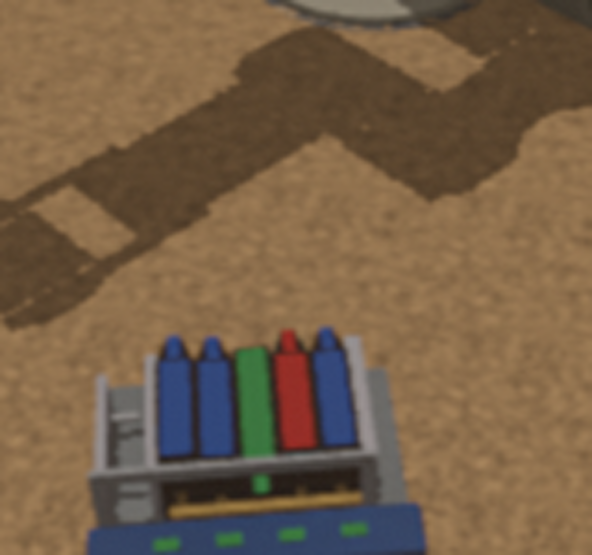

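View pics/top18z.png

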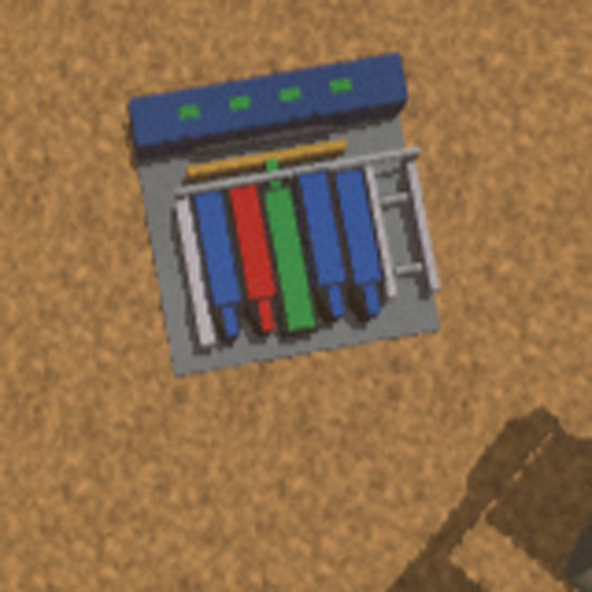

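The pack is home and straight, 24 mm right of red. The strip is in about 3.8 mm (brass front edge 61.3 → 65.1 mm), the row is in line, and the tape, jar and driver are unmoved. Handing in.

```bash
python3 -c "
from rig import order
print(order.close_job())"
```

```text
the job is handed in; nothing more can be done
None
```

The spare pack is home in the rack, immediately right of the red pack, and I've handed the job in; the system reports no verdict. I wedged its nose into the notch while gripping its rear end. Then I lowered it to the rack floor, released it, and pushed it home from behind with closed fingers until I felt the strip.

**What the last checks showed (both cameras, with the arm clear, just before hand-in):**

| Check | Result |
|---|---|
| Position beside the red pack | about 24 mm right of it |
| Straightness | within about 0.4° of the rack's axis |
| Height | top at about 48 mm, so resting on the rack floor |
| Strip pressed in | about 3.8 mm by camera, about 4.1 mm by the arm's travel after contact |
| Highest push force | about 12 N, read at the wrist |
| Other packs | upright, in line, tops at 64 mm |
| Bystanders | the tape and screwdriver read within about 4 mm of where they started in the scene view, and so did the jar |

**What disagreed:**
- **Neighbouring pack:** the blue pack to the right of the spare turned by about 15–17° about the vertical while the nose went in, and moved the plate about 33 mm. It straightened by itself as the spare went deeper.
- **Camera offset:** the two cameras differ by about 2 mm in absolute position, so I relied on distances between packs within each view.
- **Jar in the top view:** the last top-view reading for the jar was a false hit on the screwdriver. Its position rests on the scene view alone.

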